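Put the rolling pin's rings away on their stand

TASK

Put the rolling pin's thickness rings away. Slide the hexagonal metal post down over the stub of the stand, with the hole in the post on the side of the spring button, until it is fully home and the button pops through the hole; then thread every ring from the tray over the post, the largest at the bottom and the smallest on top (of two of one size, either first), all lying flat, and last push the keeper's pin fully home into the top of the post, its disc flush on the post. Leave the rolling pin, the jar and the bowl alone.

Things in the scene. Friction and masses are not known exactly. Their poses are not given: they have to be found in the camera images.
- stand: the ring stand, fixed to the counter: a round grey base, 110 mm across and 20 mm high, with an upright round steel stub in its middle, 16 mm across, its tapered top 42 mm above the base's top (62 mm above the counter). Origin: centre of the underside; z up; +x points to the side where the spring button looks out of the stub
- stub_foot (a point): the point on the stub's axis at the base's top face (20 mm above the counter), where the post's foot comes to rest
- button (a joint): the spring button: a round brass nose 9 mm across, on the stub's +x side (stand frame), centre 26 mm above the base's top. 0 = out, tip 13 mm from the stub's axis; grows as pressed in, to 0.005 m. A post's bore holds it at about 0.004; under 0.001 with the post home: it has popped through the hole. Spring 2 N out, 4.5 N in; the post's flared foot cams it in when pushed down with 5 to 15 N
- post: loose hexagonal aluminium tube, 80 mm long, 24 mm across flats, 28 mm across corners, 140 g, standing upright on the counter. Origin: centre of the foot end; z to its top; +x: normal of the face with the hole; other face normals every 60 degrees. Bore 18 mm across flats (1 mm play each side on the stub), flared to 23 mm over the lowest 6 mm. Home: foot at stub_foot, x axis along the stand's x
- post_hole (a point): the hole in the post for the button: 10 mm wide, 11 mm high, in the +x face, its centre 26 mm above the foot; the button pops through if the post is turned within about 0.1 rad
- post_top (a point): centre of the post's top end, 80 mm above the foot. There a black bush has a hexagonal opening for the keeper's pin: 10.4 mm across flats, 26 mm deep, flared to 17 mm at the mouth
- keeper: the keeper: a round pin, 8 mm across and 22 mm long with a tapered tip, below a wooden disc 44 mm across and 5 mm thick, with a round grip knob on top, 18 mm across and 26 mm high. 50 g. Origin: centre of the disc's underside, where the pin begins; z up through the knob. Starts upright with its pin in the block's hole; home, its origin lies at post_top
- block: fixed dark wooden block, 70 by 70 mm and 30 mm high, with a 13 mm hole in its middle in which the keeper starts. Origin: centre of the underside
- tray: grey compartmented tray, fixed, 205 mm (x) by 305 mm (y), 2 by 3 equal compartments 100 mm apart, floor 5 mm thick, walls and dividers 5 mm thick with their top 10 mm above the counter. Origin: centre of the underside. Each compartment holds one ring, lying flat on its floor, or none
- ring_70a: plain wooden ring, 70 mm outside, 33 mm hole, 12 mm high, 50 g, lying flat in the tray; one of two alike. Origin: centre of its underside, z up. May be absent
- ring_70b: plain wooden ring, 70 mm outside, 33 mm hole, 12 mm high, 50 g, lying flat in the tray; one of two alike. Origin: centre of its underside, z up. May be absent
- ring_58a: plain wooden ring, 58 mm outside, 33 mm hole, 12 mm high, 40 g, lying flat in the tray; one of two alike. Origin: centre of its underside, z up. May be absent
- ring_58b: plain wooden ring, 58 mm outside, 33 mm hole, 12 mm high, 40 g, lying flat in the tray; one of two alike. Origin: centre of its underside, z up. May be absent
- ring_46a: plain wooden ring, 46 mm outside, 33 mm hole, 12 mm high, 30 g, lying flat in the tray; one of two alike. Origin: centre of its underside, z up. May be absent
- ring_46b: plain wooden ring, 46 mm outside, 33 mm hole, 12 mm high, 30 g, lying flat in the tray; one of two alike. Origin: centre of its underside, z up. May be absent
- rolling_pin: bystander: wooden rolling pin, 46 mm thick and 380 mm long, on its two-block rest, top 56 mm above the counter. Origin: centre of the underside, x along the pin
- yeast_jar: bystander: low glass jar with a steel lid, 70 mm across, 65 mm high. Origin: centre of the underside
- bowl: bystander: glass bowl 150 mm across, 70 mm high. Origin: centre of the underside

How it is judged:
By the outcome, as a careful person would: the job done as asked, in the order asked, and still so for the second after the job is handed in, with the robot touching nothing.
Of ring_70a, ring_70b, ring_58a, ring_58b, ring_46a, ring_46b only 4 to 6 are there at a start; the rules pass over those that are not, and their reading is None.
At some moment in a run one of ring_70a, ring_70b, ring_58a, ring_58b, ring_46a, ring_46b may be knocked a few centimetres aside while the robot is not near it.
It also fails if it takes over 210 s, if anything falls off the work surface, if the arm or the gripper's body presses on something with over 40 N, if the wrist force passes 120 N, or if a joint passes its speed limit or range.

ROBOT

A 7-joint arm with a two-finger parallel gripper is mounted at the origin on the work surface. World frame = base frame: x ahead of the robot, y to its left, z up, the work surface at z = 0. Lengths are in m, angles in rad, forces in N, time in s.
With the tool pointing down it reaches from about 0.4 to 0.75 m from the base axis. Payload 19.5 kg.
Tool frame: the origin (TCP) lies on the centre line of the jaws, within the pads' length; the fingertips stand 14 mm ahead of it and the grasp point (between the pads) lies 5 mm behind it; z points along the fingers, y is the line along which they close (so a half turn about z gives the same grasp; the last joint's range is limited). The gripper opens to 85 mm and grips with 20 to 120 N. Pads are 22 mm wide; open, the fingers measure 114 mm over their backs; the gripper's body (76 mm by 85 mm) begins 54 mm behind the grasp point. The pads swing forward as they close: fully open they stand 13 mm farther back than shut.
Start: joints at [-1.376, 0.707, -0.028, 1.485, 0.022, 0.951, -0.075], TCP at [0.135, 0.559, 0.245] pointing down, gripper open.
Joint ranges: [-2.71, 2.71], [-0.32, 2.16], [-1.57, 1.52], [0, 2.45], [-1.46, 4.6], [0, 2.02], [-2.83, 2.83]. Speed limits (rad/s): [1.89, 1.89, 2.57, 2.57, 3.01, 3.01, 3.01].

INTERFACE

Orientations are given as a unit quaternion [x, y, z, w].
In Python, from plant import get_state, eyes, finish_job gives the robot as it stands.
- The arm moves only by the tool apply_moves, never from a script. Its argument "commands" is a list of rows, each a list of 7 numbers: the shift along the world's x, y, z in units of 25 mm (1.0 is 25 mm), then the turn, a rotation vector about the world's x, y, z in units of 5 degrees (1.0 is 5 degrees), then the opening, from -1 (shut) to 1 (fully open). In form: [[tx, ty, tz, rx, ry, rz, claw], ...]. A call has 1 to 20 rows; each row shifts and turns the commanded pose from where the row before left it; what a row does not reach is not made up. A row lasts 1/12 s, in which the tool goes at most 41.7 mm and 7.16 degrees, less where a joint would pass 70% of its speed; a pose out of reach is approached as far as the arm can. A call is refused whole if a number of a shift passes 1 or a number of a turn 1, either way. A call with a gripper value outside its range is refused whole. The fingers move at their own pace and stop on an object; "squeeze" is the grip in N (left out, the last holds). Time passes only in rows, so rows that do not move let the fingers close. It gives the time, the measured TCP pose, the force, the opening and the grip force at its end, in the units of the state.
- get_state(): the state, without advancing time (a new reading comes with each control period).
- eyes.grab_frame(name): name is "scene" or "side" or "wrist"; returns a dict with "pixels" (480x640x3 uint8, red, green, blue), "mtx" (3x3 intrinsics, pixels), "T" (4x4, takes a point from camera to world coordinates). Camera axes: x right, y up, looking along -z (the intrinsics and any distortion apply to the point x, -y, -z); pixel columns grow to the right and rows downward; lengths in m; the calibration is good to about 2 mm. The wrist camera is an equidistant fisheye: a pixel r from the principal point sees the ray r / f radians off the axis. A picture is of the moment at which its call begins. There is no depth.
- finish_job(): hands the job in; it is judged then, once.
The state is a dict: "clock": time; "q": joint angles; "joint_vel": joint speeds; "joint_efforts": joint torques, N m; "tool_pos": TCP position; "eef_rot": TCP orientation; "force": force on the tool from outside, world axes, zero at the start; "wrist_torque": the same for the moment, N m; "gripper_width": finger opening in m; "grasp_force": force on a finger pad.
Only numpy, scipy, OpenCV 4.12 (cv2) and the standard library are available. Lean on these libraries where they do the work, as an engineer would, in place of code of your own. Each camera call takes 0.05 s, during which the arm holds its last target. There are 200 camera calls.

## Working session

There is one attempt and no reset: what is moved stays moved. The work goes in short steps, Python scripts to look and compute and a tool call to move; the robot and the scene stay as the last step left them, time stands still between calls to the robot, and variables do not carry over. Pictures are saved under pics/ and viewed, at most 14 in all, crops included, and the job is handed in when it is done.

Besides the shell and the picture viewer there is one more tool, called after "Emit:" in YAML: its name, and indented under it one key for each argument. apply_moves: Moves the arm, as the interface text tells. Its arguments: {"type":"object","properties":{"commands":{"type":"array","items":{"type":"array","items":{"type":"number"}}},"squeeze":{"type":"number"}},"required":["commands"]}

```bash
mkdir -p pics; ls
cat > h.py <<'E'
import numpy as np, cv2, pickle
from plant import get_state, eyes, finish_job
def grab(n, tag):
    f=eyes.grab_frame(n); cv2.imwrite(f'pics/{tag}.png', f['pixels'][:,:,::-1]); pickle.dump(f,open(f'pics/{tag}.pkl','wb')); return f
def load(tag): return pickle.load(open(f'pics/{tag}.pkl','rb'))
def ray(f,u,v,fish=False):
    K=f['mtx']; x=(u-K[0,2])/K[0,0]; y=(v-K[1,2])/K[1,1]
    if fish:
        r=np.hypot(x,y); s=np.sin(r)/r if r>1e-9 else 1; d=np.array([x*s,-y*s,-np.cos(r)])
    else: d=np.array([x,-y,-1.])
    d=f['T'][:3,:3]@d; return f['T'][:3,3], d/np.linalg.norm(d)
def atz(f,u,v,z,fish=False):
    o,d=ray(f,u,v,fish); return o+d*(z-o[2])/d[2]
def tri(rays):
    A=0;b=0
    for o,d in rays:
        P=np.eye(3)-np.outer(d,d); A=A+P; b=b+P@o
    p=np.linalg.solve(A,b); return p,[np.linalg.norm(np.cross(p-o,d)) for o,d in rays]
def proj(f,p,fish=False):
    c=f['T'][:3,:3].T@(np.asarray(p)-f['T'][:3,3]); c=np.array([c[0],-c[1],-c[2]]); K=f['mtx']
    if fish:
        r=np.hypot(c[0],c[1]); t=np.arctan2(r,c[2]); xy=c[:2]/max(r,1e-9)*t
    else: xy=c[:2]/c[2]
    return K[0,0]*xy[0]+K[0,2],K[1,1]*xy[1]+K[1,2]
E
python3 - <<'E'
from h import *
for n in ['scene','side','wrist']:
    f=grab(n,n+'0'); print(n,f['mtx'].round(1).tolist(),f['T'].round(3).tolist(),[k for k in f])
print(get_state())
E
```

```text
pics
scene [[510.3, 0.0, 317.1], [0.0, 510.3, 231.6], [0.0, 0.0, 1.0]] [[-0.329, -0.624, 0.708, 1.419], [0.944, -0.23, 0.237, 0.326], [0.015, 0.747, 0.665, 0.864], [0.0, 0.0, 0.0, 1.0]] ['pixels', 'mtx', 'T']
side [[597.6, 0.0, 324.2], [0.0, 597.6, 253.2], [0.0, 0.0, 1.0]] [[-0.956, 0.23, -0.181, 0.342], [-0.293, -0.735, 0.612, 0.851], [0.007, 0.638, 0.77, 1.083], [0.0, 0.0, 0.0, 1.0]] ['pixels', 'mtx', 'T']
wrist [[371.6, 0.0, 313.0], [0.0, 371.6, 241.4], [0.0, 0.0, 1.0]] [[0.235, -0.939, -0.253, 0.07], [0.972, 0.226, 0.062, 0.574], [-0.001, -0.261, 0.965, 0.375], [0.0, 0.0, 0.0, 1.0]] ['pixels', 'mtx', 'T']
{'clock': 0.15, 'q': array([-1.3756886 ,  0.70694288, -0.02757352,  1.48485235,  0.02202686,
        0.95088693, -0.07550131]), 'joint_vel': array([-0.00055363, -0.00124814,  0.00122984, -0.00146344, -0.00011499,
       -0.00010433, -0.00014465]), 'joint_efforts': array([ 1.89369544e-03, -8.83304071e+01,  1.23515457e+00, -2.36198044e+01,
        1.69968494e-02,  5.17369350e-03,  1.29047254e-05]), 'tool_pos': array([0.13487919, 0.55878495, 0.24495435]), 'eef_rot': array([ 1.18137954e-01,  9.92997114e-01, -3.93392108e-04, -1.20108103e-05]), 'force': array([ 0.78464218, -0.32003476, -0.83752434]), 'wrist_torque': array([ 0.03203553,  0.0391067 , -0.03465638]), 'grasp_force': 0.0, 'gripper_width': 0.08540155234285196}
```

View pics/scene0.png

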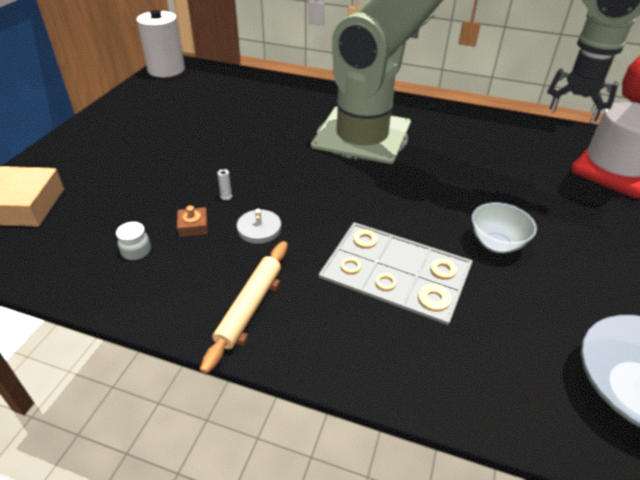

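View pics/side0.png

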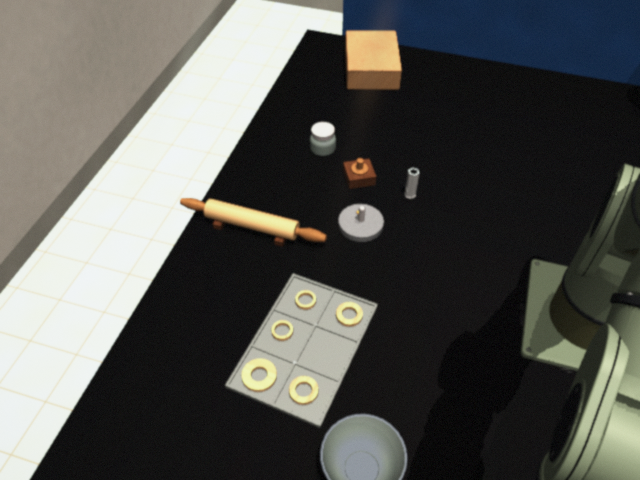

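View pics/wrist0.png

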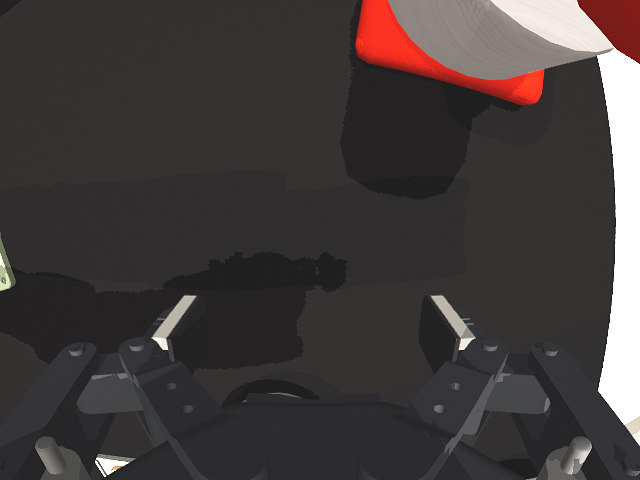

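Five rings: in scene, two 46s at (350,266) and (385,282), 58s at (365,239) and (443,268), and a 70 at (434,297). The post is at (224,184), the keeper at (192,218), the stand at (259,226).

Run:
```python
from h import *
s=load('scene0');d=load('side0')
def T(n,a,b):
    p,e=tri([ray(s,*a),ray(d,*b)]); print(n,p.round(4),np.round(e,4))
T('posttop',(223,172),(413,171)); T('stubtop',(258.5,213),(361,208)); T('knob',(190,208),(360,160)); 
T('jar',(131,230),(323,129))
for n,a,b in [('58far',(365,239),(349.5,314)),('46a',(350,265),(305.5,299)),('46b',(385,282),(282.5,330)),('58b',(443,268),(304,390)),('70',(434,297),(259,375))]: T(n,a,b)
T('tray1',(352,227),(376,304));T('tray2',(457,315),(228,386));T('tray3',(470,262),(320,422));T('tray4',(322,274),(294,276))
# rows: crops
a=cv2.resize(s['pixels'][160:245,160:290,::-1],None,fx=6,fy=6,interpolation=cv2.INTER_CUBIC)[:, :780]
b=cv2.resize(d['pixels'][145:245,330:430,::-1],None,fx=6,fy=6,interpolation=cv2.INTER_CUBIC)
cv2.imwrite('pics/ca.png',a);cv2.imwrite('pics/cb.png',b)
```

```text
posttop [ 0.4465 -0.2644  0.0802] [0.0007 0.0007]
stubtop [ 0.5415 -0.1228  0.0565] [0.0018 0.0018]
knob [ 0.5867 -0.2871  0.0587] [0. 0.]
jar [ 0.7118 -0.3714  0.0638] [0.0001 0.0001]
58far [0.4934 0.1427 0.009 ] [0.0005 0.0005]
46a [0.5955 0.1343 0.0111] [0.001 0.001]
46b [0.6176 0.2236 0.0088] [0.0005 0.0005]
58b [0.5303 0.3419 0.0112] [0.0012 0.0012]
70 [0.6263 0.337  0.0105] [0.0013 0.0013]
tray1 [ 0.4466  0.0947 -0.0023] [0.0014 0.0014]
tray2 [0.6719 0.3878 0.0261] [0.0021 0.0021]
tray3 [0.4822 0.397  0.0076] [0.0017 0.0017]
tray4 [0.6413 0.08   0.0072] [0.0001 0.0001]
```

View pics/ca.png

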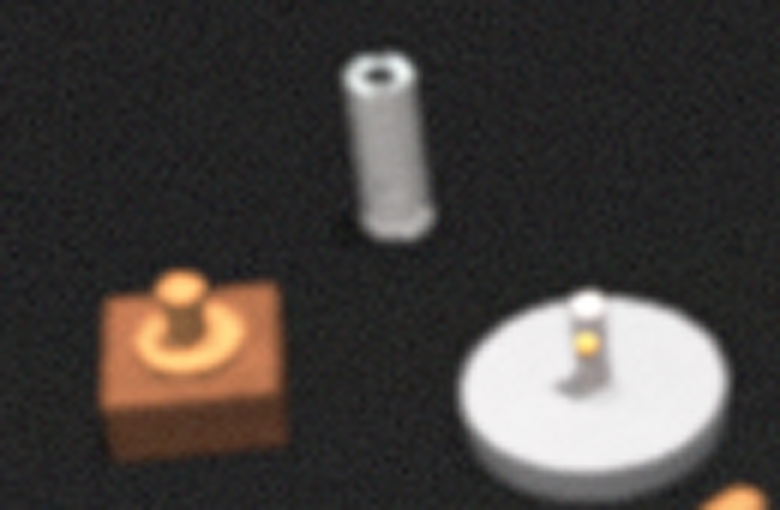

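View pics/cb.png

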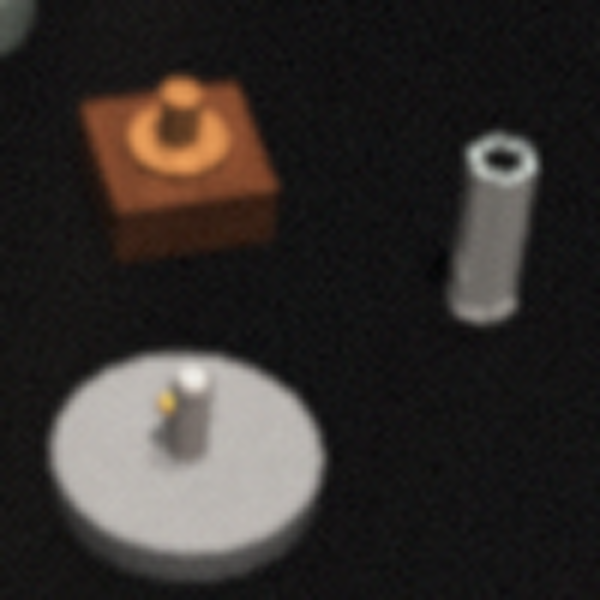

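Button visible: scene (257.8,217.3), side (357.6,212). The post's hole is hidden from both cameras. I'll pass over the tray for a wrist view, then view the post from its far side.

Emit:
apply_moves:
  commands:
    - [0.9, -0.75, 0.3, 0, 0, 0, 1]
    - [0.9, -0.75, 0.3, 0, 0, 0, 1]
    - [0.9, -0.75, 0.3, 0, 0, 0, 1]
    - [0.9, -0.75, 0.3, 0, 0, 0, 1]
    - [0.9, -0.75, 0.3, 0, 0, 0, 1]
    - [0.9, -0.75, 0.3, 0, 0, 0, 1]
    - [0.9, -0.75, 0.3, 0, 0, 0, 1]
    - [0.9, -0.75, 0.3, 0, 0, 0, 1]
    - [0.9, -0.75, 0.3, 0, 0, 0, 1]
    - [0.9, -0.75, 0.3, 0, 0, 0, 1]
    - [0.9, -0.75, 0.3, 0, 0, 0, 1]
    - [0.9, -0.75, 0.3, 0, 0, 0, 1]
    - [0.9, -0.75, 0.3, 0, 0, 0, 1]
    - [0.9, -0.75, 0.3, 0, 0, 0, 1]
    - [0.9, -0.75, 0, 0, 0, 0, 1]
    - [0.9, -0.75, 0, 0, 0, 0, 1]
    - [0.9, -0.75, 0, 0, 0, 0, 1]
    - [0.9, -0.75, 0, 0, 0, 0, 1]
    - [0, 0, 0, 0, 0, 0, 1]
    - [0, 0, 0, 0, 0, 0, 1]

```text
clock: 1.82
tool_pos: [0.5405, 0.2203, 0.3497]
eef_rot: [0.119, 0.993, -0.0, -0.0]
force: [0.4, -0.1, -0.2]
gripper_width: 0.0852
grasp_force: 0.0
```

Run:
```python
from h import *
s=load('scene0');d=load('side0')
p,e=tri([ray(s,257.8,217.3),ray(d,357.6,212)]); print('button',p,e)
for z in(.046,.062):print(z)
st,e=tri([ray(s,160+588/6-.5,160+300/6-.5),ray(d,330+193/6-.5,145+378/6-.5)]); print('stub',st,e)
# base disc center top: ellipse extents
for nm,f,c in (('s',s,(160+594/6,160+382/6)),('d',d,(330+188/6,145+452/6))): print(nm,atz(f,*c,.02))
f=grab('wrist','w1'); q=get_state(); print(q['tool_pos'],q['eef_rot'],q['force'],q['q'],q['clock'])
```

```text
button [ 0.54776814 -0.12100939  0.04557242] [np.float64(0.0005321349057468457), np.float64(0.0005321349057467913)]
0.046
0.062
stub [ 0.53901422 -0.12399337  0.06203114] [np.float64(0.001483251847273364), np.float64(0.0014832518472733815)]
s [ 0.54183004 -0.12246674  0.02      ]
d [ 0.53706312 -0.12004997  0.02      ]
[0.53973612 0.22144617 0.34992539] [ 1.18311411e-01  9.92976457e-01 -6.15799268e-05 -4.02389310e-04] [-0.61305838  1.04711561 -0.15041982] [-0.41705163  0.62939322 -0.05690357  1.25201194  0.03479312  1.26187403
  0.85994237] 1.8667
```

View pics/w1.png

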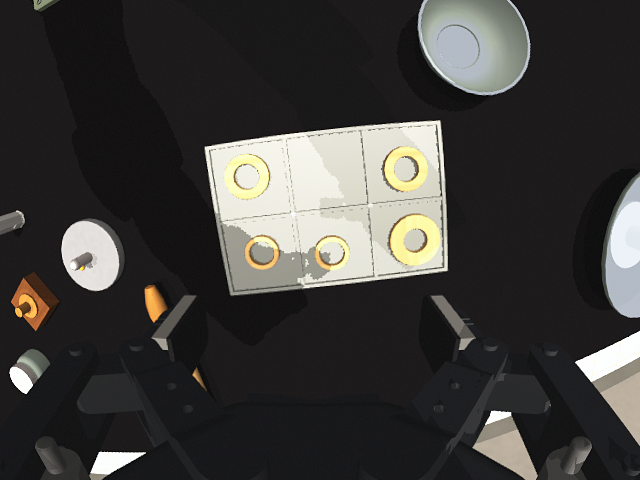

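The wrist view shows all five rings: 58 at (246,177) and (405,169), 70 at (415,240), 46 at (262,252) and (332,252). Next, close views of the stand and the post.

Emit:
apply_moves:
  commands:
    - [-0.1, -1, -0.5, 0, 0, 0, 1]
    - [-0.1, -1, -0.5, 0, 0, 0, 1]
    - [-0.1, -1, -0.5, 0, 0, 0, 1]
    - [-0.1, -1, -0.5, 0, 0, 0, 1]
    - [-0.1, -1, -0.5, 0, 0, 0, 1]
    - [-0.1, -1, -0.5, 0, 0, 0, 1]
    - [-0.1, -1, -0.5, 0, 0, 0, 1]
    - [-0.1, -1, -0.5, 0, 0, 0, 1]
    - [0, -1, -0.5, 0, 0, 0, 1]
    - [0, -1, -0.5, 0, 0, 0, 1]
    - [0, -1, -0.5, 0, 0, 0, 1]
    - [0, -1, -0.5, 0, 0, 0, 1]
    - [0, 0, 0, 0, 0, 0, 1]
    - [0, 0, 0, 0, 0, 0, 1]

```text
clock: 3.03
tool_pos: [0.5195, -0.0786, 0.2]
eef_rot: [0.118, 0.993, 0.0, -0.0]
force: [-0.5, 0.6, 1.1]
gripper_width: 0.0854
grasp_force: 0.0
```

Run:
```python
from h import *
f=grab('wrist','w2')
w=load('w1')
for n,c in [('58A',(246,177)),('58B',(405.5,169)),('70',(415,240)),('46A',(262,252.5)),('46B',(332,252.5))]: print(n,atz(w,*c,.017,True).round(4))
```

```text
58A [0.4957 0.1435 0.017 ]
58B [0.5326 0.3416 0.017 ]
70 [0.6271 0.3368 0.017 ]
46A [0.5959 0.1371 0.017 ]
46B [0.6175 0.226  0.017 ]
```

Emit:
apply_moves:
  commands:
    - [-0.3, -1, 0, 0, 0, 0, 1]
    - [-0.3, -1, 0, 0, 0, 0, 1]
    - [-0.3, -1, 0, 0, 0, 0, 1]
    - [-0.3, -1, 0, 0, 0, 0, 1]
    - [-0.3, -1, 0, 0, 0, 0, 1]
    - [-0.3, -1, 0, 0, 0, 0, 1]
    - [-0.3, -1, 0, 0, 0, 0, 1]
    - [-0.3, -1, 0, 0, 0, 0, 1]
    - [-0.3, -1, 0, 0, 0, 0, 1]
    - [-0.3, -1, 0, 0, 0, 0, 1]
    - [-0.3, -1, -0.5, 0, 0, 0, 1]
    - [-0.3, -1, -0.5, 0, 0, 0, 1]
    - [-0.3, -1, -0.5, 0, 0, 0, 1]
    - [-0.1, -0.7, -0.5, 0, 0, 0, 1]
    - [0, 0, 0, 0, 0, 0, 1]
    - [0, 0, 0, 0, 0, 0, 1]

```text
clock: 4.42
tool_pos: [0.4206, -0.4202, 0.1502]
eef_rot: [0.118, 0.993, 0.0, 0.0]
force: [0.3, -0.0, 0.1]
gripper_width: 0.0854
grasp_force: 0.0
```

Run:
```python
from h import *
f=grab('wrist','w3')
w=load('w2')
u,v=map(int,proj(w,(.54,-.122,.045),True)); print(u,v,w['T'][:3,3],f['T'][:3,3])
a=w['pixels'][v-75:v+75,u-67:u+67,::-1]
u,v=map(int,proj(f,(.4465,-.2644,.04),True)); print(u,v)
b=f['pixels'][v-75:v+75,u-67:u+67,::-1]
c=np.hstack([cv2.resize(x,(400,450),interpolation=cv2.INTER_CUBIC) for x in(a,b)])
cv2.imwrite('pics/c1.png',c); print(a.shape,b.shape)
```

```text
267 264 [ 0.45507617 -0.06361733  0.32991105] [ 0.35603149 -0.40542329  0.28004292]
525 228
(150, 134, 3) (150, 134, 3)
```

View pics/c1.png

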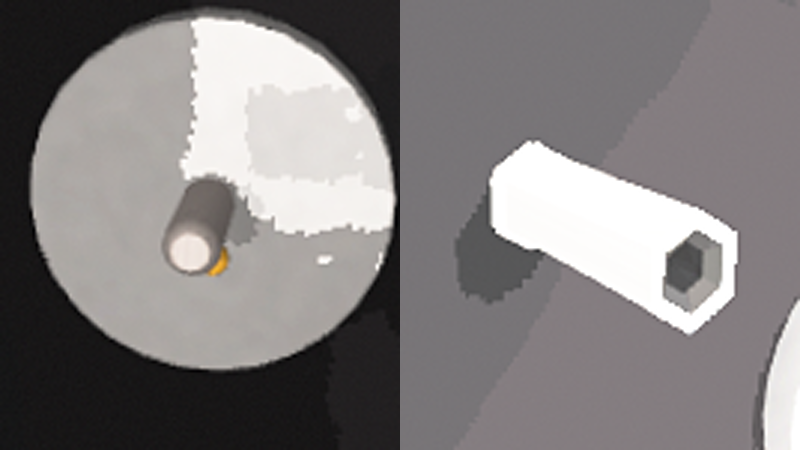

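Run:
```python
from h import *
f=load('w3')
P=[atz(f,458+(x-400)/2.985,153+y/3,.08,True) for x,y in[(737,235),(735,293),(690,331)]]
for p in P: print(p.round(4))
for a,b in zip(P,P[1:]):
    e=b-a; print('edge',np.linalg.norm(e),'normal mod 60',np.degrees(np.arctan2(e[1],e[0])+np.pi/2)%60)
d=load('side0')['pixels'];s=load('scene0')['pixels']
print(s[170:200,214:236].mean(2).astype(int))
print(d[168:200,402:424].mean(2).astype(int))
```

```text
[ 0.4419 -0.2501  0.08  ]
[ 0.4554 -0.251   0.08  ]
[ 0.461  -0.2647  0.08  ]
edge 0.013569396259864634 normal mod 60 26.05538074375751
edge 0.014752746732690006 normal mod 60 22.462650574761888
[[ 36  31  33  61 113 166 201 198 176 170 188 219 225 180 109  51  38  31
   35  40  34  37]
 [ 37  32  51  97 162 203 207 177 141 128 152 199 233 229 159  80  41  31
   29  29  33  28]
 [ 32  35  63 126 192 211 181 121  78  75  99 160 222 231 180  98  49  35
   35  36  37  32]
 [ 32  34  59 127 196 225 198 151 116 110 122 165 206 205 156  90  42  38
   38  36  34  39]
 [ 37  31  53 107 172 218 226 206 177 165 167 187 189 169 128  79  38  29
   27  36  36  35]
 [ 36  32  45  81 132 180 208 205 188 175 171 175 162 144 115  77  42  37
   36  35  32  37]
 [ 36  39  42  69 112 145 171 180 171 162 164 155 147 139 117  82  44  39
   34  33  33  29]
 [ 34  31  36  65 106 138 154 164 161 158 157 154 148 138 118  84  54  37
   34  33  36  32]
 [ 33  37  36  63 103 133 151 159 157 154 157 153 146 140 124  92  54  36
   27  36  36  34]
 [ 34  34  35  56  90 126 148 155 159 159 160 155 147 144 128  96  6
[... 4162 characters left out ...]
7 109 106  87  49  20  20  17
   21  24  15  17]
 [ 18  21  46  71  87 103 106 104 106 105 107 113 104  84  45  21  18  19
   16  21  14  16]
 [ 18  21  48  78  92 102 104 105 106 109 112 114 118  95  47  17  20  17
   19  16  19  21]
 [ 20  24  44  80 105 112 114 111 110 110 120 131 135 110  54  22  15  19
   17  18  13  21]
 [ 17  18  35  75 112 127 129 133 127 123 134 138 126  93  44  19  24  17
   21  17  19  16]
 [ 19  18  27  50  92 119 131 138 132 123 124 116  89  52  28  20  17  19
   14  21  20  16]
 [ 15  21  22  27  44  64  83 101 101  87  80  65  42  24  19  15  17  14
   17  17  18  19]
 [ 17  15  17  18  18  24  32  43  47  41  35  28  25  21  18  18  21  19
   18  17  19  17]]
```

The face normals lie at 24° mod 60. The hole shows on none of the well-seen faces, so it should be on the −36° face; the scene view has a dip at (222,190) that agrees. Next I'll measure the button's azimuth.

Run:
```python
from h import *
w=load('w2');s=load('scene0');d=load('side0')
def brass(f,box):
    u0,u1,v0,v1=box; p=f['pixels'][v0:v1,u0:u1].astype(int); m=(p[...,0]-p[...,2]>70); 
    v,u=np.nonzero(m); wt=(p[...,0]-p[...,2])[m]; return (u*wt).sum()/wt.sum()+u0,(v*wt).sum()/wt.sum()+v0,m.sum()
bw=brass(w,(240,300,240,300)); bs=brass(s,(245,270,205,230)); bd=brass(d,(345,370,200,225))
print(bw,bs,bd)
R=[ray(w,*bw[:2],True),ray(s,*bs[:2]),ray(d,*bd[:2])]
print('button',*tri(R))
tw=(200+190/2.985,189+250/3); ts=(160+588/6-.5,160+300/6-.5); td=(330+193/6-.5,145+378/6-.5)
print('stubtop',*tri([ray(w,*tw,True),ray(s,*ts),ray(d,*td)]), atz(w,*tw,.062,True))
# base centre from w2: threshold disc, fit boundary circle at z=.02
g=w['pixels'].max(2); m=((g>95)).astype(np.uint8); n,l,st,c=cv2.connectedComponentsWithStats(m); k=l[250,230] if l[250,230] else l[230,230]; print(st[k])
cs,_=cv2.findContours((l==k).astype(np.uint8),cv2.RETR_EXTERNAL,cv2.CHAIN_APPROX_NONE); cc=max(cs,key=len)[:,0,:]
P=np.array([atz(w,u,v,.02,True)[:2] for u,v in cc])
for i in range(4):
    A=np.c_[2*P,np.ones(len(P))]; x=np.linalg.lstsq(A,(P**2).sum(1),rcond=None)[0]; r=np.sqrt(x[2]+x[0]**2+x[1]**2); e=np.hypot(*(P-x[:2]).T)-r; P=P[abs(e)<2*e.std()+1e-4]
print('base',x[:2],r,e.std())
for z in(.045,.046,.047): print(atz(w,*bw[:2],z,True))
```

```text
(np.float64(273.12535031847136), np.float64(276.8924840764331), np.int64(29)) (np.float64(257.24451097804393), np.float64(217.02195608782435), np.int64(10)) (np.float64(357.47715736040607), np.float64(211.51776649746193), np.int64(4))
button [ 0.5493124  -0.12078122  0.04766496] [np.float64(0.00118539579339889), np.float64(0.001241643178176114), np.float64(0.0013214441851131147)]
stubtop [ 0.5394933  -0.12347824  0.06259647] [np.float64(0.0005242756956539797), np.float64(0.0016096344226885248), np.float64(0.001484711566387034)] [ 0.54016283 -0.12338056  0.062     ]
[  210   192   123   120 11395]
base [ 0.53957574 -0.12316357] 0.05416782182818693 0.0003852909698909214
[ 0.55118927 -0.12062115  0.045     ]
[ 0.55085193 -0.12042107  0.046     ]
[ 0.55051458 -0.120221    0.047     ]
```

Axis about (0.5397, −0.1232), button azimuth about 14°. I'll grasp the post on the flats with normals 24°/204°.

Emit:
apply_moves:
  commands:
    - [0.1, 0.57, 0, 0, 0, -0.953, 1]
    - [0.1, 0.57, 0, 0, 0, -0.953, 1]
    - [0.1, 0.57, 0, 0, 0, -0.953, 1]
    - [0.1, 0.57, 0, 0, 0, -0.953, 1]
    - [0.1, 0.57, 0, 0, 0, -0.953, 1]
    - [0.1, 0.57, 0, 0, 0, -0.953, 1]
    - [0.1, 0.57, 0, 0, 0, -0.953, 1]
    - [0.1, 0.57, 0, 0, 0, -0.953, 1]
    - [0.1, 0.57, 0, 0, 0, -0.953, 1]
    - [0.1, 0.57, 0, 0, 0, -0.953, 1]
    - [0.05, 0.55, 0, 0, 0, -0.953, 1]
    - [0, 0, 0, 0, 0, 0, 1]
    - [0, 0, 0, 0, 0, 0, 1]

```text
clock: 5.55
tool_pos: [0.4471, -0.2633, 0.1511]
eef_rot: [0.543, 0.84, 0.0, 0.001]
force: [-1.0, -0.6, 0.5]
gripper_width: 0.0855
grasp_force: 0.0
```

Run:
```python
from h import *
f=grab('wrist','w4'); q=get_state(); print(q['tool_pos'],q['eef_rot'])
u,v=map(int,proj(f,(.447,-.264,.08),True)); print(u,v)
cv2.imwrite('pics/w4c.png',cv2.resize(f['pixels'][v-70:v+70,u-93:u+93,::-1],None,fx=4,fy=4,interpolation=cv2.INTER_CUBIC))
```

```text
[ 0.44670205 -0.26426338  0.15092168] [5.42958066e-01 8.39759664e-01 7.29703156e-05 4.89717009e-04]
313 261
```

View pics/w4c.png

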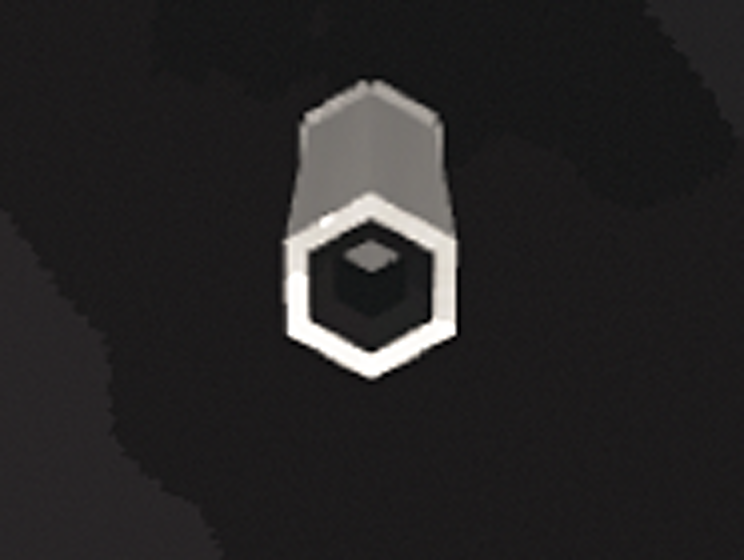

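The hexagon is centred at (313,261) and aligned with the jaws. Descending and gripping.

Emit:
apply_moves:
  commands:
    - [0, 0, -0.9, 0, 0, 0, 1]
    - [0, 0, -0.9, 0, 0, 0, 1]
    - [0, 0, -0.9, 0, 0, 0, 1]
    - [0, 0, -0.9, 0, 0, 0, 1]
    - [0, 0, 0, 0, 0, 0, 1]
    - [0, 0, 0, 0, 0, 0, -1]
    - [0, 0, 0, 0, 0, 0, -1]
    - [0, 0, 0, 0, 0, 0, -1]
    - [0, 0, 0, 0, 0, 0, -1]
    - [0, 0, 0, 0, 0, 0, -1]
    - [0, 0, 0, 0, 0, 0, -1]
    - [0, 0, 0, 0, 0, 0, -1]
    - [0, 0, 0, 0, 0, 0, -1]
    - [0, 0, 0, 0, 0, 0, -1]
  squeeze: 60

```text
clock: 6.77
tool_pos: [0.4463, -0.265, 0.061]
eef_rot: [0.545, 0.839, -0.0, 0.0]
force: [-0.8, 1.1, 9.7]
gripper_width: 0.0232
grasp_force: 58.7
```

Emit:
apply_moves:
  commands:
    - [0, 0, 1, 0, 0, 0, -1]
    - [0, 0, 1, 0, 0, 0, -1]
    - [0, 0, 1, 0, 0, 0, -1]
    - [0, 0, 1, 0, 0, 0, -1]
    - [0.77, 0.66, 0.15, 0, 0, 1, -1]
    - [0.77, 0.66, 0.15, 0, 0, 1, -1]
    - [0.77, 0.66, 0.15, 0, 0, 1, -1]
    - [0.77, 0.66, 0.15, 0, 0, 1, -1]
    - [0.77, 0.66, 0.15, 0, 0, 1, -1]
    - [0.77, 0.66, 0.15, 0, 0, 1, -1]
    - [0.77, 0.66, 0.15, 0, 0, 1, -1]
    - [0.77, 0.66, 0.15, 0, 0, 1, -1]
    - [0.77, 0.66, 0.15, 0, 0, 1, -1]
    - [0.77, 0.66, 0.15, 0, 0, 1, -1]
    - [0, 0, 0, 0, 0, 0, -1]
    - [0, 0, 0, 0, 0, 0, -1]

```text
clock: 8.1
tool_pos: [0.6389, -0.0988, 0.1976]
eef_rot: [0.138, 0.99, 0.0, -0.0]
force: [0.1, -1.5, -1.7]
gripper_width: 0.0231
grasp_force: 59.4
```

Run:
```python
from h import *
f=grab('wrist','w5'); s=grab('scene','s5'); q=get_state(); print(q['tool_pos'],q['eef_rot'],q['gripper_width'])
u,v=map(int,proj(f,(.54,-.123,.046),True)); print(u,v)
a=f['pixels'][max(0,v-60):v+60,u-60:u+60,::-1]; print(a.shape,max(0,v-60),u-60)
us,vs=map(int,proj(s,q['tool_pos'])); print(us,vs)
b=s['pixels'][vs-25:vs+35,us-20:us+20,::-1]
cv2.imwrite('pics/c5.png',np.hstack([cv2.resize(a,(480,480),interpolation=cv2.INTER_CUBIC),cv2.resize(b,(320,480),interpolation=cv2.INTER_CUBIC)]))
```

```text
[ 0.63812451 -0.1004347   0.19773573] [ 1.39677971e-01  9.90196873e-01 -3.85901568e-04 -2.61888826e-04] 0.022975139780996818
247 115
(120, 120, 3) 55 187
245 190
```

View pics/c5.png

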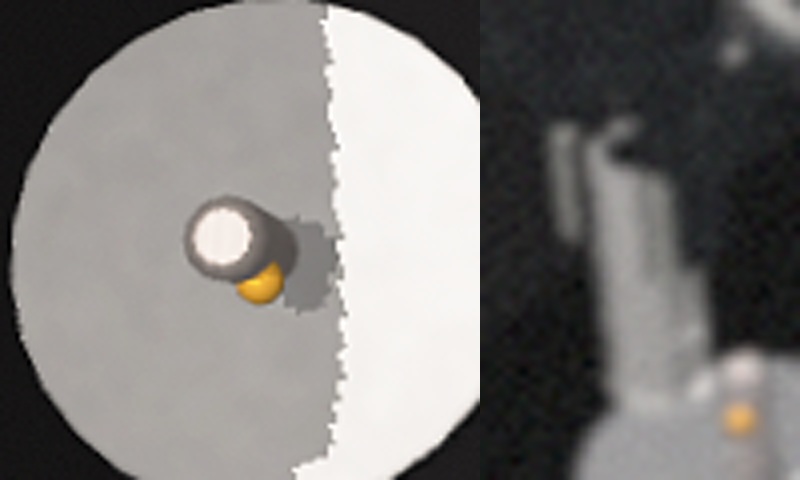

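Run:
```python
from h import *
s=load('s5'); d=grab('side','d5'); q=get_state(); p=q['tool_pos']
for nm,f in(('scene',s),('side',d)):
  for az in range(14,374,60):
    a=np.radians(az); n=np.array([np.cos(a),np.sin(a),0]); c=np.array([p[0],p[1],p[2]-.061+.026])+.012*n
    o=f['T'][:3,3]; vis=n@(o-c)/np.linalg.norm(o-c)
    if vis>.1: print(nm,az,'vis %.2f'%vis,np.round(proj(f,c),1))
  u,v=map(int,proj(f,p-[0,0,.061-.026]))
  print(u-9,v-12); print(f['pixels'][v-12:v+14,u-9:u+10].mean(2).astype(int))
```

```text
scene 14 vis 0.76 [245.1 207. ]
scene 74 vis 0.54 [250.4 205.6]
scene 314 vis 0.20 [241.  204.9]
237 191
[[ 88  74 110 142 156 162 156 144 128 125 124 101  70  46  40  36  39  35
   33]
 [ 85  69 105 139 155 164 160 146 130 124 124 105  73  51  39  37  38  38
   37]
 [ 81  75 102 135 152 162 163 149 137 123 122 105  78  49  42  36  39  37
   28]
 [ 74  68  99 136 154 161 163 153 137 122 124 110  80  52  37  39  44  38
   31]
 [ 57  63  99 133 152 160 163 155 136 128 127 115  82  50  39  45  41  43
   33]
 [ 35  59  99 127 154 159 165 153 137 122 127 117  90  60  41  29  38  33
   26]
 [ 31  52  86 122 147 161 159 156 138 125 130 118  95  65  45  45  39  34
   22]
 [ 28  44  79 115 144 158 163 156 137 128 127 123 104  81  72  63  46  29
   25]
 [ 28  44  71 114 139 160 162 154 144 133 137 129 118 105  99  85  52  31
   24]
 [  9  37  65 106 137 156 159 159 150 146 142 133 124 120 114  92  57  21
   23]
 [ 22  33  63 106 138 151 157 160 158 158 146 136 125 127 119 100  61  32
   23]
 [ 26  28  57  99 137 153 157 157 159 158 152 141 129 132 124 104  67  30
   23]
 [ 22  29  57 101 131 1
[... 2589 characters left out ...]
  99  95  99 105 113 113 112 105  83  43  18
   19]
 [  5  10  13  21  54  83  96  97 103 107 109 113 115 113 106  85  49  22
   21]
 [ 12  15  11  19  51  79  84  91  97 109 112 114 112 113 111  93  57  27
   20]
 [ 14   7  13  24  53  81  85  88  95 104 114 113 116 114 113 106  68  30
   15]
 [  6  11  13  24  57  88  91  91  96 104 113 117 113 115 116 109  72  26
   13]
 [ 10   8  13  28  65  99 116 106 105 105 115 118 123 118 122 111  72  29
   12]
 [  8   9  13  33  68 114 134 132 130 126 124 123 131 134 128 105  62  25
   10]
 [  9  14  13  19  57  99 120 134 144 141 132 133 133 130 116  87  42  14
   12]
 [  6   9  12  12  27  50  68  96 117 119 118 121 114  85  65  43  17  11
   11]]
```

The front face (14°) is blank in scene. A spot shows on the 74° face in scene (251,206) and side (316,177), and the pickup pictures agree, so the hole is on the tool +y face. Next I'll refine the stand's azimuth.

Run:
```python
from h import *
w=load('w5'); C=lambda x,y:(187+x/4-.4,55+y/4-.4)
ax=atz(w,*C(222,238),.062,True); print('top',ax)
m=((w['pixels'].max(2)>95)).astype(np.uint8); m[:, 340:]=0; n,l,st,c=cv2.connectedComponentsWithStats(m); k=l[115,215]
cs,_=cv2.findContours((l==k).astype(np.uint8),cv2.RETR_EXTERNAL,cv2.CHAIN_APPROX_NONE); cc=max(cs,key=len)[:,0,:]
P=np.array([atz(w,u,v,.02,True)[:2] for u,v in cc])
for i in range(5):
    A=np.c_[2*P,np.ones(len(P))]; x=np.linalg.lstsq(A,(P**2).sum(1),rcond=None)[0]; r=np.sqrt(x[2]+x[0]**2+x[1]**2); e=np.hypot(*(P-x[:2]).T)-r; P=P[abs(e)<2*e.std()+1e-4]
print('base',x[:2],r,e.std(),len(P))
p=w['pixels'].astype(int); M=(p[...,0]-p[...,2]>70); M[:80]=0;M[140:]=0;M[:,:220]=0;M[:,280:]=0
v,u=np.nonzero(M); print(len(u),u.mean(),v.mean(),u.min(),u.max(),v.min(),v.max())
c0=np.r_[(ax[:2]+x[:2])/2]; 
# silhouette fit: nose = sphere-ended cylinder r4.5, tip 13 => render mask, minus stub
from itertools import product
best=[]
for az in np.arange(-10,40,1.):
    a=np.radians(az); n=np.array([np.cos(a),np.sin(a),0]); t=np.array([-n[1],n[0],0])
    pts=[]
    for R in np.arange(8,13.01,.25):
        rr=4.5 if R<=8.5 else np.sqrt(max(0,4.5**2-(R-8.5)**2))
        for th in np.linspace(0,2*np.pi,24):
            pts.append(proj(w,np.r_[c0,.046]+.001*(R*n+rr*(np.cos(th)*t+np.sin(th)*np.array([0,0,1]))),True))
    H=cv2.convexHull(np.float32(pts)); im=np.zeros(M.shape,np.uint8); cv2.fillConvexPoly(im,np.round(H*16).astype(np.int32),1,shift=4)
    q=[]
    for z in np.linspace(.02,.0615,8):
        r8=.008 if z<.058 else .0065
        q.append(cv2.convexHull(np.float32([proj(w,(c0[0]+r8*np.cos(h),c0[1]+r8*np.sin(h),z),True) for h in np.linspace(0,6.28,24)])))
    # stub top part above button occludes
    hs=cv2.convexHull(np.concatenate(q[4:])); occ=np.zeros_like(im); cv2.fillConvexPoly(occ,np.round(hs*16).astype(np.int32),1,shift=4)
    im=(im>0)&~(occ>0); best.append(((im&M).sum()/(im|M).sum(),az))
print(sorted(best)[-6:])
```

```text
top [ 0.54001328 -0.12383238  0.062     ]
base [ 0.54003322 -0.12334631] 0.05400277294777335 0.0002684267440358806 360
76 252.30263157894737 125.94736842105263 246 257 121 130
[(np.float64(0.5425531914893617), np.float64(16.0)), (np.float64(0.5473684210526316), np.float64(9.0)), (np.float64(0.5531914893617021), np.float64(10.0)), (np.float64(0.5531914893617021), np.float64(12.0)), (np.float64(0.5531914893617021), np.float64(13.0)), (np.float64(0.5591397849462365), np.float64(11.0))]
```

Emit:
apply_moves:
  commands:
    - [-0.3, -0.07, 0, 0, 0, -0.938, -1]
    - [-0.3, -0.07, 0, 0, 0, -0.938, -1]
    - [-0.3, -0.07, 0, 0, 0, -0.938, -1]
    - [-0.3, -0.07, 0, 0, 0, -0.938, -1]
    - [-0.3, -0.07, 0, 0, 0, -0.938, -1]
    - [-0.3, -0.07, 0, 0, 0, -0.938, -1]
    - [-0.3, -0.07, 0, 0, 0, -0.938, -1]
    - [-0.3, -0.07, 0, 0, 0, -0.938, -1]
    - [-0.3, -0.07, 0, 0, 0, -0.938, -1]
    - [-0.3, -0.07, 0, 0, 0, -0.938, -1]
    - [-0.3, -0.07, 0, 0, 0, -0.938, -1]
    - [-0.3, -0.07, 0, 0, 0, -0.938, -1]
    - [-0.32, -0.08, 0, 0, 0, -0.938, -1]
    - [0, 0, -0.8, 0, 0, 0, -1]
    - [0, 0, -0.8, 0, 0, 0, -1]
    - [0, 0, -0.8, 0, 0, 0, -1]
    - [0, 0, 0, 0, 0, 0, -1]
    - [0, 0, 0, 0, 0, 0, -1]

```text
clock: 9.75
tool_pos: [0.5401, -0.1233, 0.1379]
eef_rot: [0.623, 0.782, -0.0, -0.0]
force: [0.3, 0.5, -0.7]
gripper_width: 0.0228
grasp_force: 59.3
```

Run:
```python
from h import *
f=grab('wrist','w6'); s=grab('scene','s6'); d=grab('side','d6'); q=get_state(); p=q['tool_pos'];print(p,q['eef_rot'],q['force'])
c=[]
for g in (s,d):
    u,v=map(int,proj(g,(p[0],p[1],.08))); b=g['pixels'][v-25:v+25,u-25:u+25,::-1]; print(u-25,v-25)
    c.append(cv2.resize(b,(400,400),interpolation=cv2.INTER_CUBIC))
cv2.imwrite('pics/c6.png',np.hstack(c))
```

```text
[ 0.54100252 -0.12318152  0.13908487] [6.22402609e-01 7.82696845e-01 3.01877484e-04 7.42281301e-04] [-0.8255983  -0.26601984 -1.0708538 ]
232 179
336 176
```

View pics/c6.png

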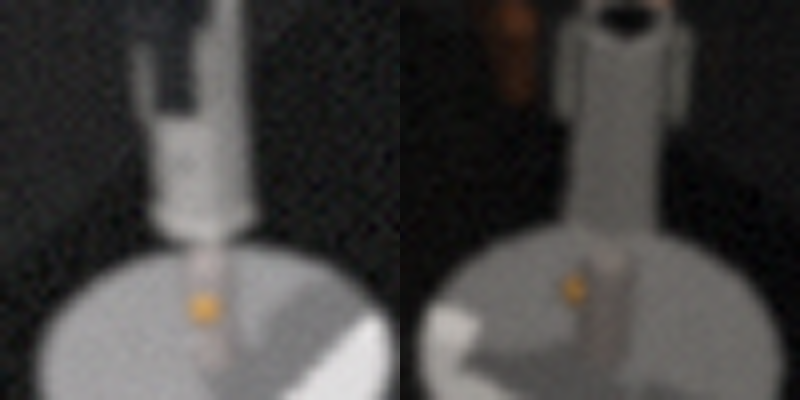

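Run:
```python
from h import *
s=load('s6'); p=np.array([.5405,-.1232,.1385]); 
for az in(13,73,313):
    a=np.radians(az); print(az,np.round(proj(s,[p[0]+.012*np.cos(a),p[1]+.012*np.sin(a),p[2]-.035]),1))
x=s['pixels'][190:212,248:268]; print(x.mean(2).astype(int)); print((x[...,0].astype(int)-x[...,2]))
```

```text
13 [255.9 200.2]
73 [260.6 199. ]
313 [252.1 198.3]
[[ 61  87  94  67  45  41  37  52  87 113 126 118 121 101  74  38  26  23
   30  27]
 [ 56  82  90  66  45  42  40  48  78 114 124 125 125 106  76  40  23  22
   25  21]
 [ 52  77  89  70  53  56  51  57  84 119 130 131 123 113  78  48  24  26
   24  25]
 [ 47  73  90  90  91  91  88  89 108 130 137 132 123 113  84  50  30  24
   31  28]
 [ 38  55  84 106 125 134 133 139 140 141 138 132 128 114  88  51  27  20
   18  22]
 [ 34  49  72 111 136 149 155 156 155 156 146 134 126 118  91  52  30  30
   25  24]
 [ 38  40  69 106 138 154 159 159 159 156 149 138 126 120  99  59  29  18
   27  20]
 [ 35  39  63 100 135 154 158 157 158 156 148 133 130 123  96  58  22  23
   24  25]
 [ 27  36  61 100 132 147 150 149 158 154 147 136 130 119  95  61  31  24
   24  20]
 [ 29  26  56 101 128 143 141 146 149 157 147 137 130 120 104  59  32  27
   21  23]
 [ 31  28  53  94 128 140 149 146 155 157 148 136 130 120 100  63  35  22
   23  20]
 [ 24  18  48  91 120 146 154 159 160 158 152 141 130 118 101  65  32  28
   14  19]
 [ 21  22  44  81 121 145 15
[... 1509 characters left out ...]
 2 -1]
 [-2  1  3  2  4  6  3  6  5  5  4  2  3  2  2  1  0  0  7  1]
 [ 0  1  1  4  4  3  5  4  4  1  4  5  4  0  2  2  1 -4 -1  5]
 [-4  5  2  2  3  7  4  3  4  4  3  1  4  4  1  1 -1 -3  0  1]
 [-1  1  4  3  2  3  5  4  5  3  5  2  3  5  5  2  5 -1  1 -4]
 [ 0 -7  0  4  6  3  3  6  3  5  3  2  6  4  7  4  2  3 -7  0]
 [ 4  3  2  4  4  6  8  3  4  6  2  6  4  1  3  2  2 -2 -3  4]
 [-3  1  3  1  3  5  5  6  5  4  5  7  4  5  3  2  0 -1  0  3]
 [ 3  0  2  2  4  3  6  3  3  6  6  5  1  2 -1  3 -1 -2 -2  0]
 [-5  4 -3  1 -2  1  2  5  6  5  8  6  5  1  0  1 -2  1 -1  0]
 [ 1  0 -1 -3  0  1  0  6  9 10  9  9  3  1  2 -2 -1 -1  2 -2]
 [ 0  1  3  1  0  1  3  6  9 12  9  7  5  1 -1 -1 -1  0 -1  0]]
```

The hole shows as a darker patch at scene (254,199), on the front face and matching the button's azimuth. Lowering onto the stub.

Emit:
apply_moves:
  commands:
    - [0, 0, -0.15, 0, 0, 0, -1]
    - [0, 0, -0.15, 0, 0, 0, -1]
    - [0, 0, -0.15, 0, 0, 0, -1]
    - [0, 0, -0.15, 0, 0, 0, -1]
    - [0, 0, -0.15, 0, 0, 0, -1]
    - [0, 0, -0.15, 0, 0, 0, -1]
    - [0, 0, -0.1, 0, 0, 0, -1]
    - [0, 0, 0, 0, 0, 0, -1]
    - [0, 0, 0, 0, 0, 0, -1]

```text
clock: 10.65
tool_pos: [0.5406, -0.1228, 0.1127]
eef_rot: [0.622, 0.783, -0.0, -0.0]
force: [-0.3, 0.2, -0.6]
gripper_width: 0.0229
grasp_force: 59.3
```

Emit:
apply_moves:
  commands:
    - [0, 0, -0.15, 0, 0, 0, -1]
    - [0, 0, -0.15, 0, 0, 0, -1]
    - [0, 0, -0.15, 0, 0, 0, -1]
    - [0, 0, -0.15, 0, 0, 0, -1]
    - [0, 0, -0.15, 0, 0, 0, -1]
    - [0, 0, -0.15, 0, 0, 0, -1]
    - [0, 0, -0.15, 0, 0, 0, -1]
    - [0, 0, -0.1, 0, 0, 0, -1]
    - [0, 0, -0.1, 0, 0, 0, -1]
    - [0, 0, 0, 0, 0, 0, -1]
  squeeze: 80

```text
clock: 11.48
tool_pos: [0.5404, -0.123, 0.0812]
eef_rot: [0.622, 0.783, -0.0, -0.0]
force: [1.2, -1.9, -0.0]
gripper_width: 0.0228
grasp_force: 80.5
```

Emit:
apply_moves:
  commands:
    - [0, 0, -0.06, 0, 0, 0, -1]
    - [0, 0, -0.06, 0, 0, 0, -1]
    - [0, 0, 0, 0, 0, 0, -1]
    - [0, 0, 0, 0, 0, 0, -1]

```text
clock: 11.82
tool_pos: [0.5407, -0.1232, 0.0807]
eef_rot: [0.622, 0.783, 0.0, 0.001]
force: [-9.0, 0.8, 50.2]
gripper_width: 0.0225
grasp_force: 87.4
```

Run:
```python
from h import *
s=grab('scene','s7'); print(get_state()['tool_pos'],get_state()['force'])
print(proj(s,(.5527,-.1203,.046)))
x=s['pixels'][208:226,247:269].astype(int); print(x[...,0]-x[...,2]); print(x.mean(2).astype(int))
```

```text
[ 0.54069168 -0.12319754  0.08068944] [-10.25534802   0.19107639  49.74000842]
(np.float64(257.3649576800909), np.float64(218.60549682947226))
[[-1 -2  1  0  2  1 -3 -6 -4 -2  0  3  7  6  4  0  2  2  2 -5 -1  0]
 [-3  1 -2 -1 -1  2 -2 -9 -4 -4 -1  0  3  6  1  1  2  2  1 -3 -2 -1]
 [ 2  5 -1  1  3  3  1 -2 -3 -6 -1  4  5  5  3  5  3  2 -1  1 -1 -2]
 [-1  1 -1  1  2  2 -1 -5 -2 -4  2  4  4  5  3  0  1 -3 -1 -1 -3  0]
 [ 0  1  1  1  3  3  1 -2  1  2  4  2  5  3  4  5 -1 -1 -1  0  0 -2]
 [ 0  2  1  1 -1  4  5  4  7  4  5  3  2  6  2  1  1  0 -1 -3  1 -2]
 [ 2 -2  0  0  0  1  2  6  3  6  6  5  4  2  3  1  0  0  0 -1 -1 -1]
 [ 1  2 -2 -1 -1  2  4  3  3  5  6  8  6  3  4  0  1  1  1  1  1 -1]
 [ 2  1  1 -1  1  2  2  6 11 23 29 24 13  5  5  3  5  0 -2 -2  0 -1]
 [ 1 -1  0  2  1  3  1  8 25 53 71 57 28  9  6  2  2  1 -1  2  1  0]
 [ 1  1  2  2  1  2  1 10 25 55 76 62 31 12  2  2  1 -1  0 -1  1  0]
 [ 2  1  3  0  1  1  0  6 15 29 39 33 18  5  4  1  5  1  0  1  1 -1]
 [ 2  1 -2  0  2  2  1  4  5  7 12 11  7  4  3  1 -1  1 -3  0 -2 -1]
 [ 0  1  2 -1  2 -2  3  1  4  4  5  6  3  5  1  3  2  1  0 -
[... 1260 characters left out ...]
7 143 144 138 134 124 126 125
  131 136 137 130]
 [160 160 158 158 159 154 145 141 144 150 148 149 147 143 130 128 130 125
  121 123 125 125]
 [159 159 156 158 156 155 152 148 151 157 159 159 157 146 135 130 123 122
  122 122 122 123]
 [158 158 155 158 154 157 152 149 153 161 163 160 159 148 133 128 124 129
  121 120 121 122]
 [158 156 157 156 158 161 157 152 157 159 161 158 157 150 136 128 132 131
  129 122 124 123]
 [159 158 157 160 157 157 161 161 164 163 165 159 157 147 140 138 141 139
  131 123 124 123]
 [161 158 157 160 161 161 164 168 169 170 168 169 163 157 146 143 145 135
  128 125 120 122]
 [164 162 160 159 158 161 163 168 172 178 176 179 175 169 155 145 139 131
  126 121 120 122]]
```

Brass shows through the hole at scene (257,217) and a 50 N push met a hard stop, so the post is home and latched. I'll release and rise, and work out the open fingertips' height from the wrist picture.

Emit:
apply_moves:
  commands:
    - [0, 0, 0.1, 0, 0, 0, -1]
    - [0, 0, 0, 0, 0, 0, 0.3]
    - [0, 0, 0, 0, 0, 0, 0.3]
    - [0, 0, 0, 0, 0, 0, 0.3]
    - [0, 0, 0, 0, 0, 0, 0.3]
    - [0, 0, 1, 0, 0, 0, 0.9]
    - [0, 0, 1, 0, 0, 0, 0.9]
    - [0, 0, 1, 0, 0, 0, 0.9]
    - [0, 0, 1, 0, 0, 0, 0.9]
    - [0, 0, 1, 0, 0, 0, 0.9]
    - [0, 0, 0.5, 0, 0, 0.7, 0.9]
    - [0, 0, 0.5, 0, 0, 0.7, 0.9]
    - [0.5, 1, 0, 0, 0, 0.7, 0.9]
    - [0.5, 1, 0, 0, 0, 0.7, 0.9]
    - [0.5, 1, 0, 0, 0, 0.7, 0.9]
    - [0, 0, 0, 0, 0, 0, 0.9]
    - [0, 0, 0, 0, 0, 0, 0.9]

```text
clock: 13.28
tool_pos: [0.5783, -0.0465, 0.2305]
eef_rot: [0.495, 0.869, -0.0, -0.0]
force: [-0.6, -0.6, 0.5]
gripper_width: 0.081
grasp_force: 0.0
```

Run:
```python
from h import *
from scipy.spatial.transform import Rotation as R
f=grab('wrist','w8'); q=get_state(); p=q['tool_pos']; M=R.from_quat(q['eef_rot']).as_matrix(); print(p,q['eef_rot'],q['gripper_width'])
g=f['pixels'].mean(2).astype(int)
w=load('w1'); qw=([0.53973612,0.22144617,0.34992539],[1.18311411e-01,9.92976457e-01,-6.15799268e-05,-4.02389310e-04])
Mw=R.from_quat(qw[1]).as_matrix()
for u in(197,431,184,444):
    o,d=ray(w,u,296,True); o=Mw.T@(o-qw[0]); d=Mw.T@d
    for y in (-.0427,.0427):
        t=(y-o[1])/d[1]
        if t>0: print(u,'tool pt',o+t*d)
v,u=map(int,(200,313))
a=f['pixels'][:, :,::-1].copy(); cv2.imwrite('pics/w8.png',a)
# ring/post look: post top in this view
print(proj(f,(.5405,-.123,.1),True))
```

```text
[ 0.57790462 -0.04791266  0.2306977 ] [ 4.95931244e-01  8.68361674e-01 -3.58580301e-04 -2.76285158e-04] 0.08102775589743338
197 tool pt [ 0.01358024 -0.0427     -0.01249785]
431 tool pt [ 0.01050343  0.0427     -0.00587504]
184 tool pt [ 0.01901217 -0.0427     -0.0251463 ]
444 tool pt [ 0.0162103  0.0427    -0.0191665]
(np.float64(221.94406675306374), np.float64(293.4631689818709))
```

View pics/w8.png

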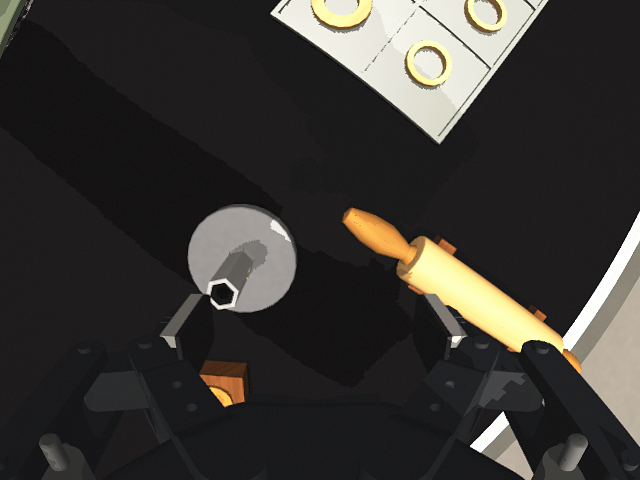

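The post stands upright on the stand (top at (222,293)) with no rolling pin contact. Going to the 70 mm ring.

Emit:
apply_moves:
  commands:
    - [0.12, 0.96, -0.1, 0, 0, 0, 1]
    - [0.12, 0.96, -0.1, 0, 0, 0, 1]
    - [0.12, 0.96, -0.1, 0, 0, 0, 1]
    - [0.12, 0.96, -0.1, 0, 0, 0, 1]
    - [0.12, 0.96, -0.1, 0, 0, 0, 1]
    - [0.12, 0.96, -0.1, 0, 0, 0, 1]
    - [0.12, 0.96, -0.1, 0, 0, 0, 1]
    - [0.12, 0.96, -0.1, 0, 0, 0, 1]
    - [0.12, 0.96, -0.1, 0, 0, 0, 1]
    - [0.12, 0.96, -0.1, 0, 0, 0, 1]
    - [0.12, 0.96, -0.1, 0, 0, 0, 1]
    - [0.12, 0.96, -0.1, 0, 0, 0, 1]
    - [0.12, 0.96, -0.1, 0, 0, 0, 1]
    - [0.12, 0.96, -0.1, 0, 0, 0, 1]
    - [0.12, 0.96, -0.1, 0, 0, 0, 1]
    - [0.12, 0.96, -0.1, 0, 0, 0, 1]
    - [0, 0, 0, 0, 0, 0, 1]
    - [0, 0, 0, 0, 0, 0, 1]

```text
clock: 14.83
tool_pos: [0.6261, 0.3359, 0.1902]
eef_rot: [0.496, 0.868, -0.001, -0.0]
force: [-1.0, -1.2, -0.1]
gripper_width: 0.0858
grasp_force: 0.0
```

```bash
cat >> h.py <<'E'
def rings(f,z=.017):
    p=f['pixels'].astype(int); m=((p[...,0]-p[...,2]>45)&(p[...,0]>110)).astype(np.uint8); m[430:]=0
    out=[]
    cs,_=cv2.findContours(m,cv2.RETR_EXTERNAL,cv2.CHAIN_APPROX_NONE)
    for c in cs:
        if len(c)<50: continue
        P=np.array([atz(f,u,v,z,True)[:2] for u,v in c[:,0,:]])
        for i in range(4):
            A=np.c_[2*P,np.ones(len(P))]; x=np.linalg.lstsq(A,(P**2).sum(1),rcond=None)[0]; r=np.sqrt(x[2]+x[0]**2+x[1]**2); e=np.hypot(*(P-x[:2]).T)-r; P=P[abs(e)<2*e.std()+2e-4]
        if .015<r<.05 and e.std()<.0015: out.append((x[:2].round(4).tolist(),round(2000*r,1),round(1000*e.std(),2)))
    return out
E
python3 - <<'E'
from h import *
f=grab('wrist','w9'); q=get_state(); print(q['tool_pos'],q['eef_rot']); 
for r in rings(f): print(r)
print([r for r in rings(load('w1'))])
E
```

```text
[0.62645478 0.33481987 0.19071228] [ 4.96475760e-01  8.68050332e-01 -6.28639513e-04  2.15615605e-04]
([0.6182, 0.2269], np.float64(47.0), np.float64(0.97))
([0.4949, 0.1447], np.float64(58.3), np.float64(1.02))
([0.6272, 0.3375], np.float64(69.0), np.float64(0.3))
([0.5326, 0.3426], np.float64(57.0), np.float64(0.33))
[([0.6174, 0.2254], np.float64(45.6), np.float64(0.53)), ([0.5955, 0.1365], np.float64(45.9), np.float64(0.69)), ([0.6267, 0.3368], np.float64(69.2), np.float64(0.47)), ([0.4948, 0.1442], np.float64(56.7), np.float64(0.41)), ([0.5322, 0.3422], np.float64(57.0), np.float64(0.39))]
```

Detector agrees in both views: the 70 is at (0.627, 0.337). Descending.

Emit:
apply_moves:
  commands:
    - [0.03, 0.09, -0.9, 0, 0, 0, 1]
    - [0, 0, -0.9, 0, 0, 0, 1]
    - [0, 0, -0.9, 0, 0, 0, 1]
    - [0, 0, -0.9, 0, 0, 0, 1]
    - [0, 0, -0.9, 0, 0, 0, 1]
    - [0, 0, -0.9, 0, 0, 0, 1]
    - [0, 0, -0.5, 0, 0, 0, 1]
    - [0, 0, -0.3, 0, 0, 0, 1]
    - [0, 0, -0.3, 0, 0, 0, 1]
    - [0, 0, -0.3, 0, 0, 0, 1]
    - [0, 0, 0, 0, 0, 0, 1]
    - [0, 0, 0, 0, 0, 0, -1]
    - [0, 0, 0, 0, 0, 0, -1]
    - [0, 0, 0, 0, 0, 0, -1]
    - [0, 0, 0, 0, 0, 0, -1]
    - [0, 0, 0, 0, 0, 0, -1]
  squeeze: 40

```text
clock: 16.22
tool_pos: [0.6273, 0.3385, 0.0224]
eef_rot: [0.496, 0.868, 0.0, 0.0]
force: [-3.3, -1.9, 8.6]
gripper_width: 0.0662
grasp_force: 42.3
```

Emit:
apply_moves:
  commands:
    - [0, 0, 0.3, 0, 0, 0, -1]
    - [0, 0, 0.5, 0, 0, 0, -1]
    - [0, 0, 0.8, 0, 0, 0, -1]
    - [0, 0, 0.8, 0, 0, 0, -1]
    - [0, 0, 0, 0, 0, 0, -1]

```text
clock: 16.63
tool_pos: [0.6287, 0.3393, 0.0865]
eef_rot: [0.496, 0.868, 0.003, 0.002]
force: [1.6, 0.7, 0.1]
gripper_width: 0.0663
grasp_force: 44.6
```

Run:
```python
from h import *
f=grab('wrist','w10'); d=grab('side','d10');q=get_state(); p=q['tool_pos'];print(p,q['gripper_width'],q['grasp_force'])
for z in (p[2]-.005,p[2]-.01): print(rings(f,z))
u,v=map(int,proj(d,p)); a=cv2.resize(d['pixels'][v-40:v+50,u-40:u+40,::-1],(400,450),interpolation=cv2.INTER_CUBIC)
b=cv2.resize(f['pixels'][230:430,150:480,::-1],(400,242)); b=np.vstack([b,np.zeros((208,400,3),np.uint8)])
cv2.imwrite('pics/c10.png',np.hstack([a,b]))
```

```text
[0.62737625 0.33876903 0.08287668] 0.06599920759495834 44.56263257190585
[([0.6292, 0.3369], np.float64(71.6), np.float64(0.68)), ([0.5514, 0.3587], np.float64(39.9), np.float64(0.29))]
[([0.6305, 0.3348], np.float64(74.2), np.float64(0.7)), ([0.5498, 0.3573], np.float64(41.3), np.float64(0.31))]
```

View pics/c10.png

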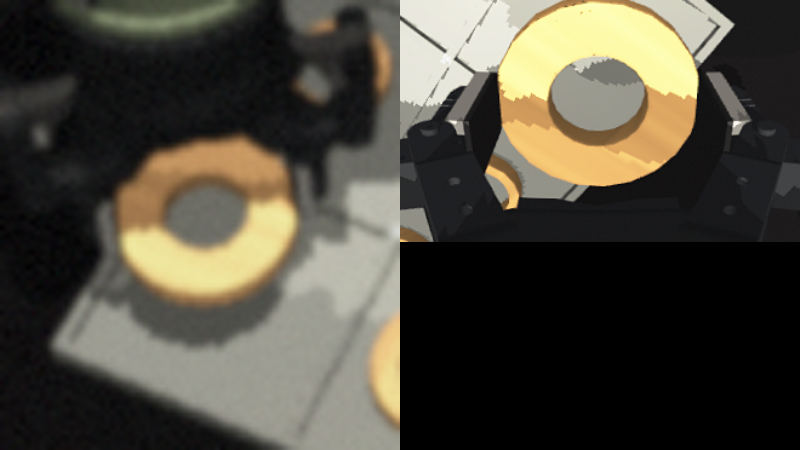

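The ring is held (flat, its outline round in the wrist view). Carrying it to the post.

Emit:
apply_moves:
  commands:
    - [0, 0, 0.8, 0, 0, 0, -1]
    - [-0.18, -0.97, 0.2, 0, 0, 0, -1]
    - [-0.18, -0.97, 0.2, 0, 0, 0, -1]
    - [-0.18, -0.97, 0.2, 0, 0, 0, -1]
    - [-0.18, -0.97, 0.2, 0, 0, 0, -1]
    - [-0.18, -0.97, 0.2, 0, 0, 0, -1]
    - [-0.18, -0.97, 0.2, 0, 0, 0, -1]
    - [-0.18, -0.97, 0.2, 0, 0, 0, -1]
    - [-0.18, -0.97, 0.2, 0, 0, 0, -1]
    - [-0.18, -0.97, 0.2, 0, 0, 0, -1]
    - [-0.18, -0.97, 0.2, 0, 0, 0, -1]
    - [-0.18, -0.97, 0.2, 0, 0, 0, -1]
    - [-0.18, -0.97, 0.2, 0, 0, 0, -1]
    - [-0.18, -0.97, 0.2, 0, 0, 0, -1]
    - [-0.18, -0.97, 0, 0, 0, 0, -1]
    - [-0.18, -0.97, 0, 0, 0, 0, -1]
    - [-0.18, -0.97, 0, 0, 0, 0, -1]
    - [-0.18, -0.97, 0, 0, 0, 0, -1]
    - [-0.18, -0.97, 0, 0, 0, 0, -1]
    - [-0.18, -0.97, 0, 0, 0, 0, -1]

```text
clock: 18.4
tool_pos: [0.5409, -0.1234, 0.1659]
eef_rot: [0.496, 0.868, -0.0, -0.0]
force: [0.8, -0.1, -0.7]
gripper_width: 0.0662
grasp_force: 44.8
```

Emit:
apply_moves:
  commands:
    - [0, -0.1, -0.6, 0, 0, 0, -1]
    - [0, 0, 0, 0, 0, 0, -1]
    - [0, 0, 0, 0, 0, 0, -1]
    - [0, 0, 0, 0, 0, 0, -1]

```text
clock: 18.73
tool_pos: [0.5416, -0.1238, 0.1514]
eef_rot: [0.495, 0.869, 0.0, -0.0]
force: [-0.3, 0.4, -0.6]
gripper_width: 0.0661
grasp_force: 44.9
```

Run:
```python
from h import *
f=grab('wrist','w11'); q=get_state(); p=q['tool_pos'];print(p,q['eef_rot'],q['gripper_width'],f['T'][:3,3])
for dz in (0,-.003,-.006): print(rings(f,p[2]+dz))
print(proj(f,(.5405,-.123,.1),True))
cv2.imwrite('pics/c11.png',cv2.resize(f['pixels'][200:400,180:450,::-1],None,fx=2.9,fy=2.9,interpolation=cv2.INTER_CUBIC))
```

```text
[ 0.54169602 -0.12383122  0.15146087] [4.95293350e-01 8.68725771e-01 1.76544473e-04 3.33615683e-05] 0.06622730356808529 [ 0.50767169 -0.06760355  0.28124068]
[([0.5399, -0.1224], np.float64(67.0), np.float64(0.6))]
[([0.5407, -0.1237], np.float64(68.6), np.float64(0.61))]
[([0.5414, -0.125], np.float64(70.1), np.float64(0.63))]
(np.float64(313.2637130717117), np.float64(270.2561906078276))
```

View pics/c11.png

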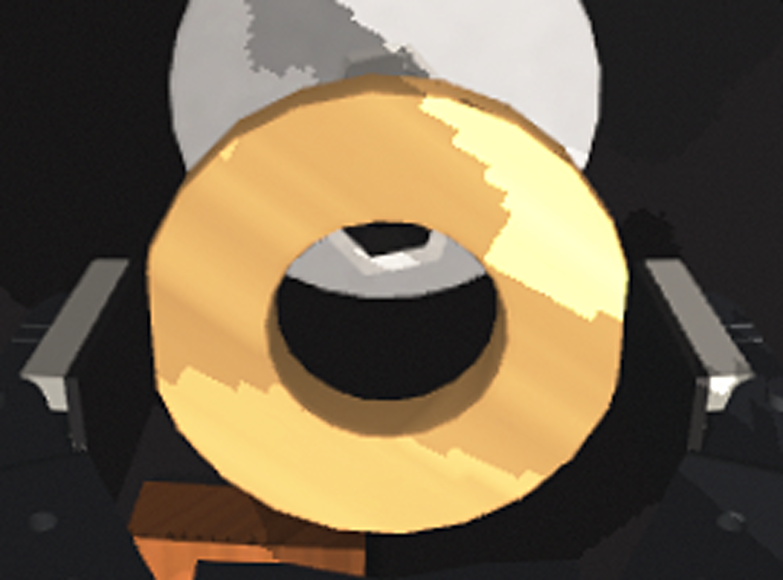

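Run:
```python
from h import *
from scipy.optimize import least_squares
f=load('w11'); px=lambda L:np.array([(180+x/2.9-.3,200+y/2.9-.3) for x,y in L])
out=px([(153,360),(200,450),(260,503),(385,533),(500,512),(575,455),(622,350),(385,94),(300,108),(470,105)])
inn=px([(385,436),(388,222),(330,235),(287,270),(490,265),(508,320),(266,320)])
def res(x,useout=True,useinn=True):
    e=[]
    for pts,r,fl in((out,.035,useout),(inn,.0165,useinn)):
        if not fl: continue
        for u,v in pts: p=atz(f,u,v,x[2],True); e.append(np.hypot(p[0]-x[0],p[1]-x[1])-r)
    return np.array(e)*1000
for a in((1,1),(1,0),(0,1)):
    s=least_squares(res,[.541,-.124,.145],args=a,loss='soft_l1'); print(a,s.x.round(4),np.round(s.fun,1))
for az in(223,283,343):
    a=np.radians(az); u,v=proj(f,(.5405+.0139*np.cos(a),-.123+.0139*np.sin(a),.1),True); print(az,(u-180+.3)*2.9,(v-200+.3)*2.9)
p=f['pixels'][270:300,290:340].mean(2).astype(int); print(p[:, ::2])
```

```text
(1, 1) [ 0.5423 -0.1259  0.1449] [-0.7 -0.5  0.4  0.   0.6 -0.  -1.2 -0.4 -0.3 -0.2  0.4  0.4  0.4  0.5
  1.   0.4  0.8]
(1, 0) [ 0.5427 -0.1264  0.144 ] [-0.5 -0.4  0.5  0.   0.6  0.  -1.1  0.1  0.2  0.3]
(0, 1) [ 0.5412 -0.124   0.1493] [-0.1 -0.2 -0.1 -0.   0.4 -0.2  0.2]
223 311.67198756684076 220.10119768886827
283 364.253926347039 272.87195149486547
343 438.9432859693531 257.73036209147006
[[177 178 178 179 177 177 175 174 173 174 175 174 175 174 174 174 175 175
  175 176 177 176 176 176 175]
 [176 176 177 178 179 177 176 175 174 173 174 175 175 174 175 175 175 175
  175 175 176 176 176 177 176]
 [175 177 177 177 178 178 177 175 174 173 173 175 175 174 174 175 175 175
  174 175 176 177 177 177 176]
 [174 175 176 177 177 179 178 177 174 174 173 173 173 174 174 174 174 174
  175 175 175 176 177 176 177]
 [175 175 175 177 178 178 178 177 176 174 172 173 173 173 173 173 174 174
  175 176 176 176 176 177 177]
 [175 175 175 176 176 176 177 178 178 168 162 160 165 166 165 173 173 173
  174 175 176 175 175 176 176]
 [176 174 174 174 173 175 173 172 171 126  85  85 126 125 125 166 166 1
[... 1749 characters left out ...]
99 196 196 187 183 179 166 167 168 168
  168 168 169 169 169 169 170]
 [170 169 169 170 169 167 166 171 193 184 181 168 168 168 169 169 170 169
  168 168 167 168 168 169 171]
 [170 169 169 170 169 167 167 166 165 167 169 170 170 170 169 169 169 170
  167 168 168 168 169 170 171]
 [169 169 169 170 170 166 167 166 165 166 170 171 170 170 169 170 168 170
  169 168 168 168 168 171 171]
 [169 168 169 169 169 166 166 166 167 166 170 170 170 170 169 168 168 169
  170 168 169 170 168 166 168]
 [171 168 168 170 171 168 167 166 167 168 169 170 170 169 168 168 168 168
  170 170 168 167 168 129  41]
 [ 76 127 168 169 169 166 169 169 169 170 170 170 171 171 171 169 169 170
  169 170 169 121  73  44  21]]
```

The post matches (0.5405, −0.123). The ring centre sits about 1.6 mm off the TCP, so I'll correct and thread the first part.

Emit:
apply_moves:
  commands:
    - [-0.06, 0.1, 0, 0, 0, 0, -1]
    - [0, 0, -0.3, 0, 0, 0, -1]
    - [0, 0, -0.3, 0, 0, 0, -1]
    - [0, 0, -0.3, 0, 0, 0, -1]
    - [0, 0, -0.2, 0, 0, 0, -1]
    - [0, 0, -0.2, 0, 0, 0, -1]
    - [0, 0, -0.2, 0, 0, 0, -1]
    - [0, 0, -0.2, 0, 0, 0, -1]
    - [0, 0, -0.2, 0, 0, 0, -1]
    - [0, 0, 0, 0, 0, 0, -1]

```text
clock: 19.62
tool_pos: [0.5396, -0.1222, 0.1026]
eef_rot: [0.496, 0.868, -0.0, -0.001]
force: [-0.2, 0.5, -0.5]
gripper_width: 0.0661
grasp_force: 44.9
```

Emit:
apply_moves:
  commands:
    - [0, 0, -0.3, 0, 0, 0, -1]
    - [0, 0, -0.3, 0, 0, 0, -1]
    - [0, 0, -0.3, 0, 0, 0, -1]
    - [0, 0, -0.3, 0, 0, 0, -1]
    - [0, 0, -0.3, 0, 0, 0, -1]
    - [0, 0, -0.3, 0, 0, 0, -1]
    - [0, 0, -0.3, 0, 0, 0, -1]
    - [0, 0, 0, 0, 0, 0, -1]
    - [0, 0, 0, 0, 0, 0, -1]

```text
clock: 20.37
tool_pos: [0.5397, -0.1223, 0.0507]
eef_rot: [0.496, 0.868, -0.0, -0.0]
force: [-0.1, -0.6, -1.0]
gripper_width: 0.0657
grasp_force: 44.9
```

Emit:
apply_moves:
  commands:
    - [0, 0, -0.15, 0, 0, 0, -1]
    - [0, 0, 0, 0, 0, 0, 1]
    - [0, 0, 0, 0, 0, 0, 1]
    - [0, 0, 0, 0, 0, 0, 1]
    - [0, 0, 0.3, 0, 0, 0, 1]
    - [0, 0, 1, 0, 0, 0, 1]
    - [0, 0, 1, 0, 0, 0, 1]
    - [0, 0, 1, 0, 0, 0, 1]
    - [0, 0, 1, 0, 0, 0, 1]
    - [-0.16, 0.97, 0.5, 0, 0, 0, 1]
    - [-0.16, 0.97, 0.2, 0, 0, 0, 1]
    - [-0.16, 0.97, 0, 0, 0, 0, 1]
    - [-0.16, 0.97, 0, 0, 0, 0, 1]
    - [-0.16, 0.97, 0, 0, 0, 0, 1]
    - [0, 0, 0, 0, 0, 0, 1]
    - [0, 0, 0, 0, 0, 0, 1]

```text
clock: 21.7
tool_pos: [0.5199, -0.0001, 0.1729]
eef_rot: [0.495, 0.869, 0.0, 0.0]
force: [0.3, -0.6, 0.1]
gripper_width: 0.0855
grasp_force: 0.0
```

Run:
```python
from h import *
f=grab('wrist','w12'); q=get_state(); print(q['tool_pos'],q['gripper_width']); 
print('z=.032',rings(f,.032)); print('z=.017',rings(f))
print(proj(f,(.5405,-.123,.032),True))
```

```text
[ 0.51998629 -0.00128876  0.17282072] 0.08549746820763313
z=.032 [([0.5893, 0.1312], np.float64(43.5), np.float64(0.68)), ([0.6099, 0.214], np.float64(45.6), np.float64(1.06)), ([0.4946, 0.1387], np.float64(53.9), np.float64(0.32))]
z=.017 [([0.5951, 0.1353], np.float64(45.9), np.float64(0.7)), ([0.6168, 0.2228], np.float64(48.1), np.float64(1.12)), ([0.4951, 0.1433], np.float64(56.8), np.float64(0.34))]
(np.float64(261.9832789359672), np.float64(362.34064376474396))
```

Emit:
apply_moves:
  commands:
    - [-0.2, 0.97, -0.1, 0, 0, 0, 1]
    - [-0.2, 0.97, -0.1, 0, 0, 0, 1]
    - [-0.2, 0.97, -0.1, 0, 0, 0, 1]
    - [-0.2, 0.97, -0.1, 0, 0, 0, 1]
    - [-0.2, 0.97, -0.1, 0, 0, 0, 1]
    - [0, 0.95, -0.1, 0, 0, 0, 1]
    - [0, 0, 0, 0, 0, 0, 1]
    - [0, 0, 0, 0, 0, 0, 1]

```text
clock: 22.42
tool_pos: [0.4951, 0.1438, 0.1573]
eef_rot: [0.496, 0.869, -0.0, 0.0]
force: [0.0, -0.8, 0.1]
gripper_width: 0.0856
grasp_force: 0.0
```

Run:
```python
from h import *
f=grab('wrist','w13'); s=grab('scene','s13'); q=get_state(); print(q['tool_pos'],q['clock']); 
print('z=.017',rings(f))
# ring on stand in scene: yellow blob near post
p=s['pixels'].astype(int); m=(p[...,0]-p[...,2]>45)
v,u=np.nonzero(m[195:245,230:290]); print(len(u),u.min()+230,u.max()+230,v.min()+195,v.max()+195)
pts=[proj(s,(.5405+.035*np.cos(a),-.1232+.035*np.sin(a),z)) for a in np.linspace(0,6.28,60) for z in(.02,.032)]; pts=np.array(pts); print(pts.min(0),pts.max(0))
```

```text
[0.49531668 0.1424161  0.15750289] 22.5167
z=.017 [([0.6165, 0.2249], np.float64(47.2), np.float64(0.81)), ([0.4948, 0.1442], np.float64(57.1), np.float64(0.31)), ([0.5317, 0.3406], np.float64(58.7), np.float64(0.72))]
211 245 287 213 244
[244.64620585 210.81985139] [272.81543024 232.49922796]
```

Emit:
apply_moves:
  commands:
    - [0, 0.03, -0.9, 0, 0, 0, 1]
    - [0, 0, -0.9, 0, 0, 0, 1]
    - [0, 0, -0.9, 0, 0, 0, 1]
    - [0, 0, -0.9, 0, 0, 0, 1]
    - [0, 0, -0.7, 0, 0, 0, 1]
    - [0, 0, -0.5, 0, 0, 0, 0.6]
    - [0, 0, -0.3, 0, 0, 0, 0.6]
    - [0, 0, -0.2, 0, 0, 0, 0.6]
    - [0, 0, 0, 0, 0, 0, 0.6]
    - [0, 0, 0, 0, 0, 0, -1]
    - [0, 0, 0, 0, 0, 0, -1]
    - [0, 0, 0, 0, 0, 0, -1]
    - [0, 0, 0, 0, 0, 0, -1]
    - [0, 0, 0, 0, 0, 0, -1]

```text
clock: 23.68
tool_pos: [0.4952, 0.1444, 0.0259]
eef_rot: [0.496, 0.868, 0.0, 0.0]
force: [-2.5, -3.5, 9.3]
gripper_width: 0.0537
grasp_force: 40.3
```

Emit:
apply_moves:
  commands:
    - [0, 0, 0.4, 0, 0, 0, -1]
    - [0, 0, 0.8, 0, 0, 0, -1]
    - [0, 0, 0.9, 0, 0, 0, -1]
    - [0.16, -0.97, 0.9, 0, 0, 0, -1]
    - [0.16, -0.97, 0.9, 0, 0, 0, -1]
    - [0.16, -0.97, 0.9, 0, 0, 0, -1]
    - [0.16, -0.97, 0.5, 0, 0, 0, -1]
    - [0.16, -0.97, 0, 0, 0, 0, -1]
    - [0.16, -0.97, 0, 0, 0, 0, -1]
    - [0.16, -0.97, 0, 0, 0, 0, -1]
    - [0.16, -0.97, 0, 0, 0, 0, -1]
    - [0.16, -0.97, 0, 0, 0, 0, -1]
    - [0.16, -0.97, 0, 0, 0, 0, -1]
    - [0.16, -0.97, 0, 0, 0, 0, -1]
    - [0, 0, 0, 0, 0, 0, -1]
    - [0, 0, 0, 0, 0, 0, -1]
    - [0, 0, 0, 0, 0, 0, -1]

```text
clock: 25.1
tool_pos: [0.5388, -0.1215, 0.158]
eef_rot: [0.496, 0.868, 0.0, 0.0]
force: [-0.6, 0.7, -0.2]
gripper_width: 0.0534
grasp_force: 42.0
```

```bash
cat >> h.py <<'E'
def held(f,tcp,D,dz):
    """centre of the held ring: inner hole + outer outline by colour, fitted at the height tcp+dz"""
    p=f['pixels'].astype(int); m=((p[...,0]-p[...,2]>45)&(p[...,0]>110)).astype(np.uint8); m[430:]=0
    z=tcp[2]+dz; c0=np.array(proj(f,(tcp[0],tcp[1],z),True)); res={}
    cs,h=cv2.findContours(m,cv2.RETR_CCOMP,cv2.CHAIN_APPROX_NONE)
    for c,hh in zip(cs,h[0]):
        if len(c)<60 or np.linalg.norm(c[:,0].mean(0)-c0)>40: continue
        P=np.array([atz(f,u,v,z,True)[:2] for u,v in c[:,0,:]])
        for i in range(4):
            A=np.c_[2*P,np.ones(len(P))]; x=np.linalg.lstsq(A,(P**2).sum(1),rcond=None)[0]; r=np.sqrt(x[2]+x[0]**2+x[1]**2); e=np.hypot(*(P-x[:2]).T)-r; P=P[abs(e)<1.5*e.std()+2e-4]
        print('hole ' if hh[3]>=0 else 'outer',x[:2].round(4),'d %.1f'%(2000*r),'sd %.2f'%(1000*e.std()),len(P))
E
python3 - <<'E'
from h import *
f=grab('wrist','w14'); q=get_state(); p=q['tool_pos']; print(p,q['gripper_width']); held(f,p,58,-.009); held(f,p,58,-.006)
print('ref'); held(load('w11'),np.array([.5417,-.1238,.1515]),70,-.0054)
E
```

```text
[ 0.53887755 -0.12116225  0.15789824] 0.053318494814146675
outer [ 0.534  -0.1142] d 69.7 sd 3.49 287
hole  [ 0.5373 -0.1201] d 29.3 sd 0.51 166
outer [ 0.5333 -0.1132] d 68.2 sd 3.41 287
hole  [ 0.5366 -0.1189] d 28.6 sd 0.49 165
ref
outer [ 0.5413 -0.1247] d 70.0 sd 0.50 380
hole  [ 0.5402 -0.123 ] d 29.2 sd 0.52 167
```

Emit:
apply_moves:
  commands:
    - [0.035, -0.055, 0, 0, 0, 0, -1]
    - [0, 0, -0.3, 0, 0, 0, -1]
    - [0, 0, -0.3, 0, 0, 0, -1]
    - [0, 0, -0.2, 0, 0, 0, -1]
    - [0, 0, -0.2, 0, 0, 0, -1]
    - [0, 0, -0.2, 0, 0, 0, -1]
    - [0, 0, -0.2, 0, 0, 0, -1]
    - [0, 0, -0.2, 0, 0, 0, -1]
    - [0, 0, -0.2, 0, 0, 0, -1]
    - [0, 0, 0, 0, 0, 0, -1]

```text
clock: 25.98
tool_pos: [0.5394, -0.1234, 0.1113]
eef_rot: [0.496, 0.868, -0.0, -0.001]
force: [0.7, -0.1, -0.2]
gripper_width: 0.0534
grasp_force: 42.0
```

Emit:
apply_moves:
  commands:
    - [0, 0, -0.3, 0, 0, 0, -1]
    - [0, 0, -0.3, 0, 0, 0, -1]
    - [0, 0, -0.3, 0, 0, 0, -1]
    - [0, 0, -0.3, 0, 0, 0, -1]
    - [0, 0, -0.3, 0, 0, 0, -1]
    - [0, 0, -0.3, 0, 0, 0, -1]
    - [0, 0, -0.2, 0, 0, 0, -1]
    - [0, 0, -0.15, 0, 0, 0, -1]
    - [0, 0, 0, 0, 0, 0, -1]

```text
clock: 26.73
tool_pos: [0.5395, -0.1234, 0.0578]
eef_rot: [0.496, 0.868, -0.0, -0.0]
force: [0.1, 1.3, -0.5]
gripper_width: 0.0536
grasp_force: 42.0
```

Emit:
apply_moves:
  commands:
    - [0, 0, -0.12, 0, 0, 0, -1]
    - [0, 0, 0, 0, 0, 0, 1]
    - [0, 0, 0, 0, 0, 0, 1]
    - [0, 0, 0, 0, 0, 0, 1]
    - [0, 0, 0.3, 0, 0, 0, 1]
    - [0, 0, 1, 0, 0, 0, 1]
    - [0, 0, 1, 0, 0, 0, 1]
    - [0, 0, 1, 0, 0, 0, 1]
    - [0, 0, 1, 0, 0, 0, 1]
    - [0, 0.97, 0.4, 0, 0, 0, 1]
    - [0, 0.97, 0, 0, 0, 0, 1]
    - [0, 0.97, 0, 0, 0, 0, 1]
    - [0, 0.97, 0, 0, 0, 0, 1]
    - [0, 0.97, 0, 0, 0, 0, 1]
    - [0, 0.97, 0, 0, 0, 0, 1]
    - [0, 0.97, 0, 0, 0, 0, 1]
    - [0, 0.97, 0, 0, 0, 0, 1]
    - [0, 0.97, 0, 0, 0, 0, 1]
    - [0, 0.97, 0, 0, 0, 0, 1]

```text
clock: 28.32
tool_pos: [0.5396, 0.1203, 0.1738]
eef_rot: [0.496, 0.868, 0.0, 0.0]
force: [1.2, 0.3, 0.7]
gripper_width: 0.0858
grasp_force: 0.0
```

Emit:
apply_moves:
  commands:
    - [0, 0.97, 0, 0, 0, 0, 1]
    - [0, 0.97, 0, 0, 0, 0, 1]
    - [0, 0.97, 0, 0, 0, 0, 1]
    - [0, 0.97, 0, 0, 0, 0, 1]
    - [0, 0.97, 0, 0, 0, 0, 1]
    - [0, 0.97, 0, 0, 0, 0, 1]
    - [-0.1, 0.97, 0, 0, 0, 0, 1]
    - [-0.1, 0.97, 0, 0, 0, 0, 1]
    - [-0.1, 0.9, 0, 0, 0, 0, 1]
    - [0, 0, 0, 0, 0, 0, 1]
    - [0, 0, 0, 0, 0, 0, 1]

```text
clock: 29.23
tool_pos: [0.5318, 0.3364, 0.1734]
eef_rot: [0.495, 0.869, 0.0, -0.0]
force: [-0.4, -1.2, -0.3]
gripper_width: 0.0855
grasp_force: 0.0
```

Run:
```python
from h import *
f=grab('wrist','w15'); s=grab('scene','s15'); q=get_state(); print(q['tool_pos'],q['clock']); 
print('z=.017',rings(f))
p=s['pixels'].astype(int); m=(p[...,0]-p[...,2]>45)
for z,r in((.02,.035),(.032,.035),(.032,.029),(.044,.029)):
    pts=np.array([proj(s,(.5405+r*np.cos(a),-.1232+r*np.sin(a),z)) for a in np.linspace(0,6.28,60)]); print(z,r,pts.min(0).round(1),pts.max(0).round(1))
print('\n'.join(''.join('#' if x else '.' for x in r) for r in m[200:240,240:280]))
```

```text
[0.53248204 0.33465491 0.17351874] 29.3333
z=.017 [([0.6172, 0.2273], np.float64(48.3), np.float64(1.09)), ([0.5319, 0.3432], np.float64(56.3), np.float64(1.15))]
0.02 0.035 [245.  214.4] [272.8 232.5]
0.032 0.035 [244.6 210.8] [272.6 228.9]
0.032 0.029 [247.1 212.3] [270.2 227.3]
0.044 0.029 [246.7 208.7] [270.  223.6]
........................................
........................................
........................................
........................................
........................................
........................................
........................................
........................................
........................................
........................##..............
..........###..........#####............
.........####..........#...#............
........##..#..........##...............
............#..........##...............
...........##..........##...............
..........###..........##...............
........#####..........##...............
.......######...###....##...............
......########..###...###...##..........
[... 161 characters left out ...]
...
.....#######################..##........
.....######################..###........
.....#####################..###.........
......##################..#####.........
.......####.....#..#....######..........
........#######....#########............
.........##################.............
...........##############...............
..............########..................
........................................
........................................
........................................
........................................
........................................
........................................
........................................
........................................
```

Two rings lie flat on the stand. Grasping the second 58.

Emit:
apply_moves:
  commands:
    - [0, 0.27, -0.9, 0, 0, 0, 1]
    - [0, 0, -0.9, 0, 0, 0, 1]
    - [0, 0, -0.9, 0, 0, 0, 1]
    - [0, 0, -0.9, 0, 0, 0, 1]
    - [0, 0, -0.9, 0, 0, 0, 1]
    - [0, 0, -0.5, 0, 0, 0, 0.6]
    - [0, 0, -0.4, 0, 0, 0, 0.6]
    - [0, 0, -0.3, 0, 0, 0, 0.6]
    - [0, 0, -0.2, 0, 0, 0, 0.6]
    - [0, 0, 0, 0, 0, 0, 0.6]
    - [0, 0, 0, 0, 0, 0, -1]
    - [0, 0, 0, 0, 0, 0, -1]
    - [0, 0, 0, 0, 0, 0, -1]
    - [0, 0, 0, 0, 0, 0, -1]
    - [0, 0, 0, 0, 0, 0, -1]

```text
clock: 30.58
tool_pos: [0.5324, 0.3425, 0.0288]
eef_rot: [0.496, 0.868, 0.001, 0.0]
force: [-17.4, -8.7, 45.9]
gripper_width: 0.0451
grasp_force: 45.8
```

Emit:
apply_moves:
  commands:
    - [0, 0, 0, 0, 0, 0, 1]
    - [0, 0, 0, 0, 0, 0, 1]
    - [0, 0, 0, 0, 0, 0, 1]
    - [0, 0, 0.5, 0, 0, 0, 1]
    - [0, 0, 1, 0, 0, 0, 1]
    - [0, 0, 1, 0, 0, 0, 1]
    - [0, 0, 1, 0, 0, 0, 1]
    - [0, 0, 1, 0, 0, 0, 1]
    - [0, 0, 0, 0, 0, 0, 1]
    - [0, 0, 0, 0, 0, 0, 1]

```text
clock: 31.42
tool_pos: [0.5327, 0.3426, 0.1399]
eef_rot: [0.496, 0.868, 0.001, 0.001]
force: [-0.1, 0.1, -1.2]
gripper_width: 0.0856
grasp_force: 0.0
```

Run:
```python
from h import *
f=grab('wrist','w16'); q=get_state(); print(q['tool_pos'],q['gripper_width'],q['force']); 
print('z=.017',rings(f)); print(rings(load('w15'),.017),load('w15')['T'][:3,3],f['T'][:3,3])
```

```text
[0.53222795 0.34235897 0.13858102] 0.08575002999837925 [-0.7640775  -0.79976136 -1.26073083]
z=.017 []
[([0.6172, 0.2273], np.float64(48.3), np.float64(1.09)), ([0.5319, 0.3432], np.float64(56.3), np.float64(1.15))] [0.49778614 0.39262574 0.30328942] [0.49855944 0.39872924 0.26976363]
```

Run:
```python
from h import *
f=load('w16'); p=f['pixels'].astype(int); m=((p[...,0]-p[...,2]>45)&(p[...,0]>110)).astype(np.uint8)
cs,h=cv2.findContours(m,cv2.RETR_EXTERNAL,cv2.CHAIN_APPROX_NONE)
for c in cs:
    if len(c)>40: x,y,w,hh=cv2.boundingRect(c); print(x,y,w,hh,len(c),atz(f,x+w/2,y+hh/2,.017,True))
print(proj(f,(.532,.3425,.017),True))
cv2.imwrite('pics/w16c.png',cv2.resize(f['pixels'][180:420,160:480,::-1],None,fx=2.4,fy=2.4))
```

```text
304 374 52 26 119 [0.61011223 0.23861318 0.017     ]
276 196 83 81 406 [0.53459064 0.34479371 0.017     ]
(np.float64(312.66213629468723), np.float64(237.41011048866557))
```

View pics/w16c.png

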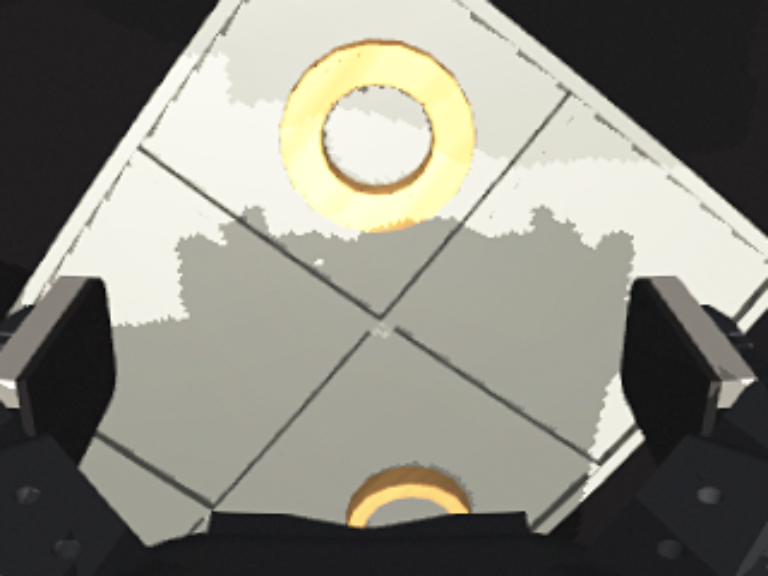

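The ring lies flat, centred at wrist (317.5,236), and the jaws had closed on its top edge. Retrying 5 mm lower, re-centred.

Emit:
apply_moves:
  commands:
    - [0.08, 0.08, -0.8, 0, 0, 0, 1]
    - [0, 0, -0.9, 0, 0, 0, 1]
    - [0, 0, -0.9, 0, 0, 0, 0.7]
    - [0, 0, -0.9, 0, 0, 0, 0.7]
    - [0, 0, -0.5, 0, 0, 0, 0.7]
    - [0, 0, -0.3, 0, 0, 0, 0.7]
    - [0, 0, -0.2, 0, 0, 0, 0.7]
    - [0, 0, -0.15, 0, 0, 0, 0.7]
    - [0, 0, 0, 0, 0, 0, 0.7]
    - [0, 0, 0, 0, 0, 0, 0.7]

```text
clock: 32.3
tool_pos: [0.5345, 0.3445, 0.0224]
eef_rot: [0.496, 0.868, 0.0, 0.0]
force: [0.4, -0.2, -0.9]
gripper_width: 0.0723
grasp_force: 0.0
```

Emit:
apply_moves:
  commands:
    - [0, 0, -0.06, 0, 0, 0, -1]
    - [0, 0, 0, 0, 0, 0, -1]
    - [0, 0, 0, 0, 0, 0, -1]
    - [0, 0, 0, 0, 0, 0, -1]
    - [0, 0, 0, 0, 0, 0, -1]
    - [0, 0, 0, 0, 0, 0, -1]

```text
clock: 32.8
tool_pos: [0.5345, 0.3445, 0.021]
eef_rot: [0.496, 0.868, 0.0, 0.0]
force: [-1.7, -1.5, 5.4]
gripper_width: 0.0552
grasp_force: 41.7
```

Emit:
apply_moves:
  commands:
    - [0, 0, 0.4, 0, 0, 0, -1]
    - [0, -0.4, 0.6, 0, 0, 0, -1]
    - [0.01, -0.95, 0.8, 0, 0, 0, -1]
    - [0.01, -0.95, 0.8, 0, 0, 0, -1]
    - [0.01, -0.95, 0.8, 0, 0, 0, -1]
    - [0.01, -0.95, 0.8, 0, 0, 0, -1]
    - [0.01, -0.95, 0.8, 0, 0, 0, -1]
    - [0.01, -0.95, 0.2, 0, 0, 0, -1]
    - [0.01, -0.95, 0, 0, 0, 0, -1]
    - [0.01, -0.95, 0, 0, 0, 0, -1]
    - [0.01, -0.95, 0, 0, 0, 0, -1]
    - [0.01, -0.95, 0, 0, 0, 0, -1]
    - [0.01, -0.95, 0, 0, 0, 0, -1]
    - [0.01, -0.95, 0, 0, 0, 0, -1]
    - [0.01, -0.95, 0, 0, 0, 0, -1]
    - [0.01, -0.95, 0, 0, 0, 0, -1]
    - [0.01, -0.95, 0, 0, 0, 0, -1]
    - [0.01, -0.95, 0, 0, 0, 0, -1]
    - [0.01, -0.95, 0, 0, 0, 0, -1]
    - [0.01, -0.95, 0, 0, 0, 0, -1]

```text
clock: 34.47
tool_pos: [0.5387, -0.0945, 0.1512]
eef_rot: [0.496, 0.868, 0.0, 0.0]
force: [1.1, -0.4, -1.0]
gripper_width: 0.0549
grasp_force: 42.8
```

Emit:
apply_moves:
  commands:
    - [0.02, -0.95, 0, 0, 0, 0, -1]
    - [0, -0.25, 0, 0, 0, 0, -1]
    - [0, 0, 0, 0, 0, 0, -1]
    - [0, 0, 0, 0, 0, 0, -1]

```text
clock: 34.8
tool_pos: [0.5393, -0.1226, 0.1507]
eef_rot: [0.496, 0.868, 0.0, 0.0]
force: [0.2, 0.4, -1.2]
gripper_width: 0.055
grasp_force: 42.8
```

Run:
```python
from h import *
f=grab('wrist','w17'); q=get_state(); p=q['tool_pos']; print(p,q['gripper_width'],q['grasp_force']); held(f,p,58,-.004);
print('ref'); held(load('w11'),np.array([.5417,-.1238,.1515]),70,-.0054); held(load('w14'),np.array([.5388,-.1213,.158]),58,-.009)
```

```text
[ 0.53936692 -0.12201213  0.15061859] 0.05535411271064491 42.78882287442684
outer [ 0.5345 -0.1151] d 70.8 sd 3.50 303
hole  [ 0.5378 -0.1214] d 29.2 sd 0.54 163
ref
outer [ 0.5413 -0.1247] d 70.0 sd 0.50 380
hole  [ 0.5402 -0.123 ] d 29.2 sd 0.52 167
outer [ 0.534  -0.1142] d 69.6 sd 3.48 287
hole  [ 0.5373 -0.12  ] d 29.2 sd 0.51 166
```

Emit:
apply_moves:
  commands:
    - [0.015, 0, -0.2, 0, 0, 0, -1]
    - [0, 0, -0.3, 0, 0, 0, -1]
    - [0, 0, -0.3, 0, 0, 0, -1]
    - [0, 0, -0.2, 0, 0, 0, -1]
    - [0, 0, -0.2, 0, 0, 0, -1]
    - [0, 0, -0.2, 0, 0, 0, -1]
    - [0, 0, -0.2, 0, 0, 0, -1]
    - [0, 0, -0.2, 0, 0, 0, -1]
    - [0, 0, 0, 0, 0, 0, -1]

```text
clock: 35.6
tool_pos: [0.5393, -0.1231, 0.1043]
eef_rot: [0.496, 0.868, -0.0, -0.001]
force: [-0.6, 0.4, -0.5]
gripper_width: 0.0548
grasp_force: 42.8
```

Emit:
apply_moves:
  commands:
    - [0, 0, -0.3, 0, 0, 0, -1]
    - [0, 0, -0.3, 0, 0, 0, -1]
    - [0, 0, -0.3, 0, 0, 0, -1]
    - [0, 0, -0.3, 0, 0, 0, -1]
    - [0, 0, -0.2, 0, 0, 0, -1]
    - [0, 0, -0.1, 0, 0, 0, -1]
    - [0, 0, -0.1, 0, 0, 0, -1]
    - [0, 0, 0, 0, 0, 0, -1]

```text
clock: 36.27
tool_pos: [0.5395, -0.1232, 0.0649]
eef_rot: [0.496, 0.868, -0.0, -0.0]
force: [0.2, 0.5, 0.2]
gripper_width: 0.0552
grasp_force: 42.8
```

Emit:
apply_moves:
  commands:
    - [0, 0, 0, 0, 0, 0, 1]
    - [0, 0, 0, 0, 0, 0, 1]
    - [0, 0, 0, 0, 0, 0, 1]
    - [0, 0, 0.3, 0, 0, 0, 1]
    - [0, 0, 1, 0, 0, 0, 1]
    - [0, 0, 1, 0, 0, 0, 1]
    - [0, 0, 1, 0, 0, 0, 1]
    - [0, 0, 1, 0, 0, 0, 1]
    - [0.21, 0.96, 0.2, 0, 0, 0, 1]
    - [0.21, 0.96, 0, 0, 0, 0, 1]
    - [0.21, 0.96, 0, 0, 0, 0, 1]
    - [0.21, 0.96, 0, 0, 0, 0, 1]
    - [0.21, 0.96, 0, 0, 0, 0, 1]
    - [0.21, 0.96, 0, 0, 0, 0, 1]
    - [0.21, 0.96, 0, 0, 0, 0, 1]
    - [0.21, 0.96, 0, 0, 0, 0, 1]
    - [0.21, 0.96, 0, 0, 0, 0, 1]
    - [0.21, 0.96, 0, 0, 0, 0, 1]
    - [0.1, 0.75, 0, 0, 0, 0, 1]
    - [0, 0, 0, 0, 0, 0, 1]

```text
clock: 37.93
tool_pos: [0.5944, 0.1401, 0.1781]
eef_rot: [0.494, 0.87, 0.001, -0.001]
force: [-0.8, 1.0, -0.1]
gripper_width: 0.0856
grasp_force: 0.0
```

Run:
```python
from h import *
f=grab('wrist','w18'); s=grab('scene','s18'); q=get_state(); print(q['tool_pos'],q['clock']); 
print('z=.017',rings(f)); print(proj(f,(.5952,.136,.017),True))
p=s['pixels'].astype(int); m=(p[...,0]-p[...,2]>45)
print('\n'.join(''.join('#' if x else '.' for x in r) for r in m[200:234,240:280]))
```

```text
[0.59446232 0.13578183 0.17818504] 38.0333
z=.017 [([0.596, 0.1365], np.float64(45.4), np.float64(0.36)), ([0.6184, 0.2252], np.float64(45.2), np.float64(0.34))]
(np.float64(311.9233358812052), np.float64(230.8592285246059))
........................................
........................................
........................................
........................................
........................................
........................................
..........##...........####.............
........#####..........#####............
.......###..#.........##..###...........
......##....#..........#...###..........
......##...##..........##...##..........
.....##....##..........##....#..........
.....##...###..........##...............
.....##..####..........##...............
......#.#####.........###...#...........
......########......####...###..........
......################....####..........
......##########........######..........
......#########.......########..........
.....##########################.........
.....##########################.........
.....#########################..........
.....###########################........
.....########################.##........
.....###########################........
.....##########################.........
......#################...#####.........
.......###############..#####...........
........####################............
.........##################.............
...........##############...............
..............########..................
........................................
........................................
```

Emit:
apply_moves:
  commands:
    - [0.06, 0.03, -0.9, 0, 0, 0, 0.6]
    - [0, 0, -0.9, 0, 0, 0, 0.6]
    - [0, 0, -0.9, 0, 0, 0, 0.6]
    - [0, 0, -0.9, 0, 0, 0, 0.6]
    - [0, 0, -0.9, 0, 0, 0, 0.6]
    - [0, 0, -0.6, 0, 0, 0, 0.6]
    - [0, 0, -0.4, 0, 0, 0, 0.5]
    - [0, 0, -0.3, 0, 0, 0, 0.5]
    - [0, 0, -0.2, 0, 0, 0, 0.5]
    - [0, 0, 0, 0, 0, 0, 0.5]
    - [0, 0, 0, 0, 0, 0, 0.5]

```text
clock: 38.95
tool_pos: [0.5964, 0.1362, 0.0284]
eef_rot: [0.496, 0.868, 0.0, 0.0]
force: [0.5, 0.4, 0.3]
gripper_width: 0.0647
grasp_force: 0.0
```

Emit:
apply_moves:
  commands:
    - [0, 0, -0.15, 0, 0, 0, -1]
    - [0, 0, 0, 0, 0, 0, -1]
    - [0, 0, 0, 0, 0, 0, -1]
    - [0, 0, 0, 0, 0, 0, -1]
    - [0, 0, 0, 0, 0, 0, -1]
    - [0, 0, 0, 0, 0, 0, -1]
  squeeze: 30

```text
clock: 39.45
tool_pos: [0.5963, 0.1363, 0.0243]
eef_rot: [0.496, 0.868, 0.0, 0.0]
force: [-0.1, -0.4, 6.0]
gripper_width: 0.0439
grasp_force: 31.0
```

Emit:
apply_moves:
  commands:
    - [0, 0, 0.4, 0, 0, 0, -1]
    - [0, 0, 0.8, 0, 0, 0, -1]
    - [-0.2, -0.9, 0.9, 0, 0, 0, -1]
    - [-0.2, -0.9, 0.9, 0, 0, 0, -1]
    - [-0.2, -0.9, 0.9, 0, 0, 0, -1]
    - [-0.2, -0.9, 0.9, 0, 0, 0, -1]
    - [-0.2, -0.9, 0.5, 0, 0, 0, -1]
    - [-0.2, -0.9, 0, 0, 0, 0, -1]
    - [-0.2, -0.9, 0, 0, 0, 0, -1]
    - [-0.2, -0.9, 0, 0, 0, 0, -1]
    - [-0.2, -0.9, 0, 0, 0, 0, -1]
    - [-0.2, -0.9, 0, 0, 0, 0, -1]
    - [-0.2, -0.9, 0, 0, 0, 0, -1]
    - [-0.06, -0.45, 0, 0, 0, 0, -1]
    - [0, 0, 0, 0, 0, 0, -1]
    - [0, 0, 0, 0, 0, 0, -1]
    - [0, 0, 0, 0, 0, 0, -1]

```text
clock: 40.87
tool_pos: [0.54, -0.1211, 0.1567]
eef_rot: [0.495, 0.869, 0.0, -0.0]
force: [0.1, 0.3, -1.2]
gripper_width: 0.0436
grasp_force: 30.7
```

Run:
```python
from h import *
f=grab('wrist','w19'); q=get_state(); p=q['tool_pos']; print(p,q['gripper_width'],q['grasp_force']); held(f,p,46,-.0073)
```

```text
[ 0.53996533 -0.1210581   0.15660347] 0.043149967750813624 30.698730612639338
outer [ 0.5323 -0.1115] d 63.8 sd 3.55 265
hole  [ 0.5384 -0.1195] d 29.2 sd 0.64 180
```

Emit:
apply_moves:
  commands:
    - [-0.01, -0.08, -0.2, 0, 0, 0, -1]
    - [0, 0, -0.3, 0, 0, 0, -1]
    - [0, 0, -0.3, 0, 0, 0, -1]
    - [0, 0, -0.2, 0, 0, 0, -1]
    - [0, 0, -0.2, 0, 0, 0, -1]
    - [0, 0, -0.2, 0, 0, 0, -1]
    - [0, 0, -0.2, 0, 0, 0, -1]
    - [0, 0, -0.2, 0, 0, 0, -1]
    - [0, 0, -0.1, 0, 0, 0, -1]
    - [0, 0, 0, 0, 0, 0, -1]

```text
clock: 41.75
tool_pos: [0.5392, -0.1244, 0.1085]
eef_rot: [0.496, 0.868, -0.0, -0.0]
force: [-0.4, -0.1, -0.4]
gripper_width: 0.0431
grasp_force: 30.7
```

Then down, release, and over to the last ring at (0.6178, 0.2255).

Emit:
apply_moves:
  commands:
    - [0, 0, -0.3, 0, 0, 0, -1]
    - [0, 0, -0.3, 0, 0, 0, -1]
    - [0, 0, -0.3, 0, 0, 0, -1]
    - [0, 0, -0.2, 0, 0, 0, -1]
    - [0, 0, -0.1, 0, 0, 0, -1]
    - [0, 0, 0, 0, 0, 0, -1]
    - [0, 0, 0, 0, 0, 0, -1]

```text
clock: 42.33
tool_pos: [0.5394, -0.1245, 0.079]
eef_rot: [0.496, 0.868, -0.0, -0.0]
force: [-0.4, -0.3, 0.2]
gripper_width: 0.0436
grasp_force: 30.7
```

Emit:
apply_moves:
  commands:
    - [0, 0, 0, 0, 0, 0, 1]
    - [0, 0, 0, 0, 0, 0, 1]
    - [0, 0, 0, 0, 0, 0, 1]
    - [0, 0, 0.3, 0, 0, 0, 1]
    - [0, 0, 1, 0, 0, 0, 1]
    - [0, 0, 1, 0, 0, 0, 1]
    - [0, 0, 1, 0, 0, 0, 1]
    - [0, 0, 0.8, 0, 0, 0, 1]
    - [0.22, 0.97, 0, 0, 0, 0, 1]
    - [0.22, 0.97, 0, 0, 0, 0, 1]
    - [0.22, 0.97, 0, 0, 0, 0, 1]
    - [0.22, 0.97, 0, 0, 0, 0, 1]
    - [0.22, 0.97, 0, 0, 0, 0, 1]
    - [0.22, 0.97, 0, 0, 0, 0, 1]
    - [0.22, 0.97, 0, 0, 0, 0, 1]
    - [0.22, 0.97, 0, 0, 0, 0, 1]
    - [0.22, 0.97, 0, 0, 0, 0, 1]
    - [0.22, 0.97, 0, 0, 0, 0, 1]
    - [0.22, 0.97, 0, 0, 0, 0, 1]
    - [0.22, 0.97, 0, 0, 0, 0, 1]

```text
clock: 44.0
tool_pos: [0.6055, 0.1679, 0.1823]
eef_rot: [0.496, 0.868, 0.0, 0.0]
force: [0.1, -1.0, 0.5]
gripper_width: 0.0853
grasp_force: 0.0
```

Emit:
apply_moves:
  commands:
    - [0.22, 0.97, 0, 0, 0, 0, 1]
    - [0.22, 0.97, 0, 0, 0, 0, 1]
    - [0.06, 0.4, 0, 0, 0, 0, 1]
    - [0, 0, 0, 0, 0, 0, 1]
    - [0, 0, 0, 0, 0, 0, 1]

```text
clock: 44.42
tool_pos: [0.6178, 0.2246, 0.1818]
eef_rot: [0.496, 0.868, -0.0, 0.0]
force: [0.3, -0.1, 1.6]
gripper_width: 0.0857
grasp_force: 0.0
```

Run:
```python
from h import *
f=grab('wrist','w20'); s=grab('scene','s20'); q=get_state(); print(q['tool_pos'],q['clock']); 
print('z=.017',rings(f))
p=s['pixels'].astype(int); m=(p[...,0]-p[...,2]>45)
print('\n'.join(''.join('#' if x else '.' for x in r) for r in m[198:234,240:280]))
```

```text
[0.61797188 0.22365763 0.18189617] 44.5167
z=.017 [([0.6184, 0.2257], np.float64(45.3), np.float64(0.35))]
........................................
........................................
........................................
........................................
........................................
........................................
..........##...........##...............
........#####..........###..............
........#####..........####.............
.......#####...........##.##............
.......#####...........##.###...........
......#######.........########..........
......#######.........########..........
.....#########.....###########..........
.....######################.............
.....######################.............
......####################..#...........
......####################.###..........
......########################..........
......########################..........
......###############.########..........
.....##########################.........
.....##########################.........
.....#########################.#........
.....###########################........
.....###########################........
.....###########################........
......#########################.........
......##################..#####.........
.......##############...######..........
........####################............
.........##################.............
...........##############...............
..............########..................
........................................
........................................
```

Emit:
apply_moves:
  commands:
    - [0.02, 0.07, -0.9, 0, 0, 0, 0.6]
    - [0, 0, -0.9, 0, 0, 0, 0.6]
    - [0, 0, -0.9, 0, 0, 0, 0.6]
    - [0, 0, -0.9, 0, 0, 0, 0.6]
    - [0, 0, -0.9, 0, 0, 0, 0.6]
    - [0, 0, -0.6, 0, 0, 0, 0.6]
    - [0, 0, -0.5, 0, 0, 0, 0.5]
    - [0, 0, -0.4, 0, 0, 0, 0.5]
    - [0, 0, -0.3, 0, 0, 0, 0.5]
    - [0, 0, 0, 0, 0, 0, 0.5]
    - [0, 0, 0, 0, 0, 0, 0.5]
    - [0, 0, 0, 0, 0, 0, -1]
    - [0, 0, 0, 0, 0, 0, -1]
    - [0, 0, 0, 0, 0, 0, -1]
    - [0, 0, 0, 0, 0, 0, -1]
    - [0, 0, 0, 0, 0, 0, -1]

```text
clock: 45.85
tool_pos: [0.6188, 0.2269, 0.0251]
eef_rot: [0.496, 0.868, 0.0, 0.0]
force: [-1.8, -1.2, 7.1]
gripper_width: 0.0429
grasp_force: 29.7
```

Emit:
apply_moves:
  commands:
    - [0, 0, 0.4, 0, 0, 0, -1]
    - [0, 0, 0.8, 0, 0, 0, -1]
    - [-0.21, -0.93, 0.9, 0, 0, 0, -1]
    - [-0.21, -0.93, 0.9, 0, 0, 0, -1]
    - [-0.21, -0.93, 0.9, 0, 0, 0, -1]
    - [-0.21, -0.93, 0.9, 0, 0, 0, -1]
    - [-0.21, -0.93, 0.5, 0, 0, 0, -1]
    - [-0.21, -0.93, 0, 0, 0, 0, -1]
    - [-0.21, -0.93, 0, 0, 0, 0, -1]
    - [-0.21, -0.93, 0, 0, 0, 0, -1]
    - [-0.21, -0.93, 0, 0, 0, 0, -1]
    - [-0.21, -0.93, 0, 0, 0, 0, -1]
    - [-0.21, -0.93, 0, 0, 0, 0, -1]
    - [-0.21, -0.93, 0, 0, 0, 0, -1]
    - [-0.21, -0.93, 0, 0, 0, 0, -1]
    - [-0.21, -0.93, 0, 0, 0, 0, -1]
    - [0, 0, 0, 0, 0, 0, -1]
    - [0, 0, 0, 0, 0, 0, -1]
    - [0, 0, 0, 0, 0, 0, -1]

```text
clock: 47.43
tool_pos: [0.5451, -0.0982, 0.1572]
eef_rot: [0.496, 0.868, 0.0, 0.0]
force: [-0.3, 0.6, -0.1]
gripper_width: 0.0435
grasp_force: 30.7
```

Run:
```python
from h import *
f=grab('wrist','w21'); q=get_state(); p=q['tool_pos']; print(p,q['gripper_width'],q['grasp_force']); held(f,p,46,-.008)
```

```text
[ 0.54517074 -0.09779938  0.15698159] 0.04292871980650421 30.732506713829935
outer [ 0.5374 -0.0943] d 59.0 sd 2.60 246
hole  [ 0.544  -0.0972] d 29.7 sd 0.78 166
```

Emit:
apply_moves:
  commands:
    - [-0.22, -0.98, 0, 0, 0, 0, -1]
    - [0, 0, 0, 0, 0, 0, -1]
    - [0, 0, 0, 0, 0, 0, -1]
    - [0, 0, 0, 0, 0, 0, -1]

```text
clock: 47.82
tool_pos: [0.5396, -0.1223, 0.1567]
eef_rot: [0.495, 0.869, 0.0, -0.0]
force: [-0.2, 0.4, -0.6]
gripper_width: 0.043
grasp_force: 30.7
```

Run:
```python
from h import *
f=grab('wrist','w22'); q=get_state(); p=q['tool_pos']; print(p,q['gripper_width'],q['grasp_force']); held(f,p,46,-.008)
```

```text
[ 0.53967286 -0.12211161  0.15660338] 0.04289866358067908 30.73938619927503
outer [ 0.533  -0.1123] d 65.0 sd 3.55 260
hole  [ 0.5386 -0.1214] d 29.3 sd 0.66 190
```

Emit:
apply_moves:
  commands:
    - [-0.01, 0, -0.2, 0, 0, 0, -1]
    - [0, 0, -0.3, 0, 0, 0, -1]
    - [0, 0, -0.3, 0, 0, 0, -1]
    - [0, 0, -0.2, 0, 0, 0, -1]
    - [0, 0, -0.2, 0, 0, 0, -1]
    - [0, 0, -0.2, 0, 0, 0, -1]
    - [0, 0, -0.2, 0, 0, 0, -1]
    - [0, 0, -0.2, 0, 0, 0, -1]
    - [0, 0, 0, 0, 0, 0, -1]

```text
clock: 48.62
tool_pos: [0.5388, -0.1231, 0.1106]
eef_rot: [0.496, 0.868, -0.0, -0.001]
force: [0.8, -0.5, -0.6]
gripper_width: 0.0435
grasp_force: 30.7
```

Emit:
apply_moves:
  commands:
    - [0, 0, -0.2, 0, 0, 0, -1]
    - [0, 0, -0.2, 0, 0, 0, -1]
    - [0, 0, -0.2, 0, 0, 0, -1]
    - [0, 0, -0.15, 0, 0, 0, -1]
    - [0, 0, 0, 0, 0, 0, -1]
    - [0, 0, 0, 0, 0, 0, -1]

```text
clock: 49.12
tool_pos: [0.5391, -0.1232, 0.0926]
eef_rot: [0.496, 0.868, -0.0, -0.0]
force: [0.5, 0.1, -0.0]
gripper_width: 0.0432
grasp_force: 30.7
```

Emit:
apply_moves:
  commands:
    - [0, 0, 0, 0, 0, 0, 1]
    - [0, 0, 0, 0, 0, 0, 1]
    - [0, 0, 0, 0, 0, 0, 1]
    - [0, 0, 0.3, 0, 0, 0, 1]
    - [0, 0, 1, 0, 0, 0, 1]
    - [0, 0, 1, 0, 0, 0, 1]
    - [0, 0, 1, 0, 0, 0, 1]
    - [0.27, -0.94, 0.1, 0, 0, 0, 0.2]
    - [0.27, -0.94, 0, 0, 0, 0, 0.2]
    - [0.27, -0.94, 0, 0, 0, 0, 0.2]
    - [0.27, -0.94, 0, 0, 0, 0, 0.2]
    - [0.27, -0.94, 0, 0, 0, 0, 0.2]
    - [0.27, -0.94, 0, 0, 0, 0, 0.2]
    - [0.27, -0.94, 0, 0, 0, 0, 0.2]
    - [0, 0, 0, 0, 0, 0, 0.2]
    - [0, 0, 0, 0, 0, 0, 0.2]
    - [0, 0, 0, 0, 0, 0, 0.2]

```text
clock: 50.53
tool_pos: [0.5864, -0.287, 0.1781]
eef_rot: [0.496, 0.868, 0.0, -0.0]
force: [0.9, -0.1, -0.2]
gripper_width: 0.0514
grasp_force: 0.0
```

Run:
```python
from h import *
f=grab('wrist','w23'); s=grab('scene','s23'); q=get_state(); t=q['tool_pos']; print(t,q['clock'],q['gripper_width']); 
p=f['pixels'].astype(int)
u,v=map(int,proj(f,(.5867,-.2871,.061),True)); print(u,v,[np.round(proj(f,(.5867,-.2871,z),True),1).tolist() for z in(.035,.061)])
x=p[v-45:v+50:2,u-50:u+50:2]; k=(x[...,0]-x[...,2]); b=x.mean(2)
print('\n'.join(' '.join('%3d'%c for c in r) for r in b.astype(int)[::1, ::1]))
p=s['pixels'].astype(int); m=(p[...,0]-p[...,2]>45)
print('\n'.join(''.join('#' if c else '.' for c in r) for r in m[194:234,240:280]))
```

```text
[ 0.58651657 -0.2866953   0.17820218] 50.6333 0.051178817442688165
314 240 [[314.3, 231.4], [314.4, 240.3]]
 32  31  31  50 115 111 108 104  90  89  90  87  86  88  87  89  86  85  86  85  87 110 144 139 138 143 148 148 148 149 148 154 148 152 158 155 155 156 153 149 152 153 147 144 143 144 141 146 154 157
 32  33  31  53 116 111 107 106  90  89  88  85  85  87  88  89  86  83  85  84  86  86  84 137 139 142 147 148 148 150 152 153 149 152 158 155 155 156 153 148 152 154 148 143 143 144 141 147 154 154
 33  32  32  56 116 112 107 107  89  90  89  85  86  86  93  94  92  89  90  89  93  89  84  76 140 142 146 149 152 154 155 152 149 153 158 155 156 155 152 149 152 153 146 144 143 143 141 147 154 153
 33  31  32  57 114 109 107  87  88  90  88  85  85  93  95  97  94  92  93  93  96  94  89 107 147 150 113 141 158 159 156 152 148 152 159 156 155 155 152 148 150 153 145 141 144 142 139 148 154 154
 30  33  32  59 114 109 107  93  88  89  88  85  91  95  95  97  93  91  93  92  94  90  87  99 106 186 194 194 179 160 131 138 147 153 159 154 155 155 151 148 151 153 144 141 142 142 138 149 
[... 9547 characters left out ...]
...
......#########################.........
......#########################.........
.....###########################........
.....###########################........
.....###########################........
.....###########################........
.....###########################........
.....###########################........
......#########################.........
......#########################.........
.......#######################..........
........#####################...........
.........##################.............
...........##############...............
.............#########..................
........................................
........................................
```

Knob centred at wrist (316,240), about 1 mm to the jaws' +y side. Gripping it.

Emit:
apply_moves:
  commands:
    - [0.04, 0.02, -0.8, 0, 0, 0, 0.2]
    - [0, 0, -0.9, 0, 0, 0, 0.2]
    - [0, 0, -0.9, 0, 0, 0, 0.2]
    - [0, 0, -0.9, 0, 0, 0, 0.2]
    - [0, 0, -0.6, 0, 0, 0, 0.2]
    - [0, 0, -0.5, 0, 0, 0, 0.2]
    - [0, 0, -0.35, 0, 0, 0, 0.2]
    - [0, 0, 0, 0, 0, 0, 0.2]
    - [0, 0, 0, 0, 0, 0, -1]
    - [0, 0, 0, 0, 0, 0, -1]
    - [0, 0, 0, 0, 0, 0, -1]
    - [0, 0, 0, 0, 0, 0, -1]
    - [0, 0, 0, 0, 0, 0, -1]
  squeeze: 60

```text
clock: 51.72
tool_pos: [0.5878, -0.2873, 0.0552]
eef_rot: [0.496, 0.868, 0.0, 0.001]
force: [-1.0, -0.2, 7.4]
gripper_width: 0.0156
grasp_force: 58.4
```

Emit:
apply_moves:
  commands:
    - [0, 0, 0.4, 0, 0, 0, -1]
    - [0, 0, 0.9, 0, 0, 0, -1]
    - [0, 0, 0.9, 0, 0, 0, -1]
    - [0, 0, 0.9, 0, 0, 0, -1]
    - [0, 0, 0.9, 0, 0, 0, -1]
    - [0, 0, 0.9, 0, 0, 0, -1]
    - [-0.27, 0.94, 0, 0, 0, 0, -1]
    - [-0.27, 0.94, 0, 0, 0, 0, -1]
    - [-0.27, 0.94, 0, 0, 0, 0, -1]
    - [-0.27, 0.94, 0, 0, 0, 0, -1]
    - [-0.27, 0.94, 0, 0, 0, 0, -1]
    - [-0.27, 0.94, 0, 0, 0, 0, -1]
    - [-0.27, 0.94, 0, 0, 0, 0, -1]
    - [0, 0, 0, 0, 0, 0, -1]
    - [0, 0, 0, 0, 0, 0, -1]
    - [0, 0, 0, 0, 0, 0, -1]

```text
clock: 53.05
tool_pos: [0.5404, -0.1233, 0.1773]
eef_rot: [0.496, 0.868, -0.0, 0.001]
force: [0.3, -0.5, -0.4]
gripper_width: 0.0155
grasp_force: 58.6
```

Run:
```python
from h import *
f=grab('wrist','w24'); q=get_state(); t=q['tool_pos']; print(t,q['gripper_width'],q['grasp_force'])
p=f['pixels'].astype(int)
for z,R in((t[2]-.020,.022),(t[2]+.006,.009)): print('pred',np.round(proj(f,(t[0],t[1],z),True),1), R*371/(f['T'][2,3]-z))
v0=int(proj(f,(t[0],t[1],t[2]-.02),True)[1]); 
d=(p[...,0]-p[...,2]); m=(d>25)
print('\n'.join(''.join('#' if c else '.' for c in r) for r in m[v0-50:v0+80:2,244:384:1]))
```

```text
[ 0.54029888 -0.12362218  0.17703303] 0.015907739490936615 58.64393770694733
pred [314. 297.] 54.39841430431993
pred [314.1 324.7] 26.918488879646755
............................#######################........#######################...........###################............................
............................#############################################################....##################.............................
.............................################################################################################...............................
..............................##############################################################################................................
...............................############################################################################.................................
................................##########################################################################..................................
................................########################################################################
[... 7514 characters left out ...]
............................................###############.............................................................................
................................................###############.............................................................................
................................................###############.............................................................................
...............................................################.............................................................................
...............................................################.............................................................................
```

Run:
```python
from h import *
f=load('w24'); t=np.array([.5404,-.1234,.1772]); xd=np.array([-.508,.861,0])
for off in(-.003,-.002,-.001,0,.001): print(off,[round(proj(f,t+xd*(off-.009)+[0,0,z],True)[1],1) for z in(.003,.006)],'disc top edge',[round(proj(f,t+xd*(off+.022)+[0,0,z],True)[1],1) for z in(-.0202,-.0252)])
b=f['pixels'].astype(int).mean(2); print(b[243:300,290].astype(int)); print(b[325:350,313].astype(int)); print(b[265,255:375].astype(int))
```

```text
-0.003 [np.float64(347.5), np.float64(351.5)] disc top edge [np.float64(255.4), np.float64(252.0)]
-0.002 [np.float64(345.4), np.float64(349.3)] disc top edge [np.float64(253.2), np.float64(249.8)]
-0.001 [np.float64(343.2), np.float64(347.2)] disc top edge [np.float64(250.9), np.float64(247.6)]
0 [np.float64(341.1), np.float64(345.0)] disc top edge [np.float64(248.6), np.float64(245.4)]
0.001 [np.float64(338.9), np.float64(342.8)] disc top edge [np.float64(246.4), np.float64(243.2)]
[ 87  92  91  95 121 147 142  89  58  66  89 105 109 108 109 109 109 109
 109 108 109 109 109 108 110 109 110 108 108 109 109 109 109 109 109 110
 109 109 109 112  92  47  17  20  21  22  28  28  30  30  30  31  30  24
  23  24  25]
[100 101 102 103 103 104 105 107 107 107 108 108 107 109 110 109 104  62
  19  19  22  20  22  18  19]
[ 22  21  21  18  37  88 141 167 169 168 167 167 167 167 167 167 167 155
  69  79 101 107 107 106 107 106 107 105 108 109 109 109 111 111 110 109
 108 108 107 105 105 104 104 104 104 103 104 105 104 106 106 107 109 109
 109 146 175 180 180 179 180 180 181 180 180 179 179 179 178 178 176 176
 175 173 173 173 173 171 170 171 173 173 173 173 174 174 175 175 175 177
 177 177 178 178 178 179 174 144 130 222 244 243 242 241 241 241 242 243
 243 242 230 167  84  25  31  32  33  32  33  31]
```

Emit:
apply_moves:
  commands:
    - [0.015, 0.015, -0.3, 0, 0, 0, -1]
    - [0, 0, -0.3, 0, 0, 0, -1]
    - [0, 0, -0.2, 0, 0, 0, -1]
    - [0, 0, -0.2, 0, 0, 0, -1]
    - [0, 0, -0.1, 0, 0, 0, -1]
    - [0, 0, -0.1, 0, 0, 0, -1]
    - [0, 0, -0.1, 0, 0, 0, -1]
    - [0, 0, -0.1, 0, 0, 0, -1]
    - [0, 0, 0, 0, 0, 0, -1]

```text
clock: 53.85
tool_pos: [0.5404, -0.1223, 0.1412]
eef_rot: [0.496, 0.868, -0.0, -0.0]
force: [0.8, 0.0, -0.6]
gripper_width: 0.0156
grasp_force: 58.6
```

Emit:
apply_moves:
  commands:
    - [0, 0, -0.08, 0, 0, 0, -1]
    - [0, 0, -0.08, 0, 0, 0, -1]
    - [0, 0, -0.08, 0, 0, 0, -1]
    - [0, 0, -0.08, 0, 0, 0, -1]
    - [0, 0, 0, 0, 0, 0, -1]

```text
clock: 54.27
tool_pos: [0.5404, -0.1223, 0.1331]
eef_rot: [0.496, 0.868, -0.0, -0.0]
force: [0.7, 0.8, -1.0]
gripper_width: 0.0152
grasp_force: 58.6
```

Emit:
apply_moves:
  commands:
    - [0, 0, -0.08, 0, 0, 0, -1]
    - [0, 0, -0.08, 0, 0, 0, -1]
    - [0, 0, -0.06, 0, 0, 0, -1]
    - [0, 0, -0.04, 0, 0, 0, -1]
    - [0, 0, 0, 0, 0, 0, -1]
    - [0, 0, 0, 0, 0, 0, -1]

```text
clock: 54.77
tool_pos: [0.5405, -0.1223, 0.127]
eef_rot: [0.496, 0.868, -0.0, -0.0]
force: [0.4, -0.3, 0.0]
gripper_width: 0.0156
grasp_force: 58.6
```

Emit:
apply_moves:
  commands:
    - [0, 0, -0.05, 0, 0, 0, -1]
    - [0, 0, -0.03, 0, 0, 0, -1]
    - [0, 0, 0, 0, 0, 0, -1]
    - [0, 0, 0, 0, 0, 0, -1]

```text
clock: 55.1
tool_pos: [0.5406, -0.1224, 0.1251]
eef_rot: [0.496, 0.868, -0.0, 0.0]
force: [0.2, -0.3, 1.3]
gripper_width: 0.0158
grasp_force: 59.0
```

Emit:
apply_moves:
  commands:
    - [0, 0, -0.03, 0, 0, 0, -1]
    - [0, 0, 0, 0, 0, 0, -1]
    - [0, 0, 0, 0, 0, 0, -1]

```text
clock: 55.35
tool_pos: [0.5409, -0.1225, 0.1249]
eef_rot: [0.496, 0.868, 0.0, 0.001]
force: [0.0, -0.5, 12.3]
gripper_width: 0.0156
grasp_force: 60.0
```

Emit:
apply_moves:
  commands:
    - [0, 0, -0.02, 0, 0, 0, -1]
    - [0, 0, 0, 0, 0, 0, -1]
    - [0, 0, 0.03, 0, 0, 0, -1]
    - [0, 0, 0, 0, 0, 0, 0.5]
    - [0, 0, 0, 0, 0, 0, 0.5]
    - [0, 0, 0, 0, 0, 0, 0.5]
    - [0, 0, 0.3, 0, 0, 0, 0.5]
    - [0, 0, 1, 0, 0, 0, 0.5]
    - [0, 0, 1, 0, 0, 0, 0.5]
    - [0, 0, 1, 0, 0, 0, 0.5]
    - [0, 0, 1, 0, 0, 0, 0.5]
    - [-0.3, 0.9, 0, 0, 0, 0, 0.5]
    - [-0.3, 0.9, 0, 0, 0, 0, 0.5]
    - [-0.3, 0.9, 0, 0, 0, 0, 0.5]
    - [-0.3, 0.9, 0, 0, 0, 0, 0.5]
    - [-0.3, 0.9, 0, 0, 0, 0, 0.5]
    - [-0.3, 0.9, 0, 0, 0, 0, 0.5]
    - [-0.3, 0.9, 0, 0, 0, 0, 0.5]
    - [0, 0, 0, 0, 0, 0, 0.5]

```text
clock: 56.93
tool_pos: [0.4868, 0.0394, 0.2325]
eef_rot: [0.494, 0.87, 0.001, -0.001]
force: [-0.7, 0.3, -0.0]
gripper_width: 0.0639
grasp_force: 0.0
```

Run:
```python
from h import *
s=grab('scene','s30'); d=grab('side','d30'); print(get_state()['clock'])
for f,n,(u0,v0,u1,v1) in((s,'scene',(236,178,282,234)),(d,'side',(336,160,390,246))):
    p=f['pixels'].astype(int)[v0:v1,u0:u1]; g=p[...,0]-p[...,2]
    print(n,u0,v0); print('\n'.join(''.join('#' if c>80 else '+' if c>45 else '-' if c>20 else '.' for c in r) for r in g))
    for nm,z,r in(('knobtop',.131,.009),('disctop',.105,.022),('discbot',.1,.022),('46top',.08,.023),('46bot',.056,.023),('70bot',.02,.035)):
        q=np.array([proj(f,(.5408+r*np.cos(a),-.123+r*np.sin(a),z)) for a in np.linspace(0,6.28,60)]); print(nm,q.min(0).round(1),q.max(0).round(1))
    for r_ in tri([ray(s,0,0),ray(d,0,0)])[:0]: pass
```

```text
57.0333
scene 236 178
..............................................
..............................................
..............................................
..............................................
..............................................
..............................................
..............................................
.................-+++++-......................
................-+######+.....................
................+########+....................
................+########+....................
................+########-....................
................-#######+--...................
...............--+#####++##+-.................
.............-+###++#+++####+-................
............-+#####++++######+-...............
...........-+######+++++######-...............
...........+#######++++#######+-..............
...........+#######++++#######+-..............
..........-+##################+-..............
...........+##################+-..............
...........+#################+-...............
...........-+###############++-.............
[... 6014 characters left out ...]
..................................................
......................................................
......................................................
......................................................
......................................................
......................................................
......................................................
......................................................
......................................................
knobtop [358.8 183.3] [366.7 188.8]
disctop [352.6 187.5] [371.6 200.9]
discbot [352.5 189. ] [371.5 202.4]
46top [351.7 194.8] [371.3 208.8]
46bot [351.3 201.9] [370.6 215.9]
70bot [345.7 208.7] [374.6 229.9]
```

The final views match the prediction: in scene, the knob top is at row 185 and the disc spans columns 247–266. The stack is in order and the arm is clear.

```bash
python3 -c "
from plant import finish_job; print(finish_job())"
```

```text
the job is handed in; nothing more can be done
None
```

The job is done and handed in at about 57 s: the post is latched home, all five rings (70, 58, 58, 46, 46) are threaded largest at the bottom, and the keeper is pushed flush. No score came back; my own camera and force checks at each step agreed with this.

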